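Load brittle test bars into the tray, push it to the blower and start it

ROBOT

A 7-joint arm with a two-finger parallel gripper is mounted at the origin on the work surface. World frame = base frame: x ahead of the robot, y to its left, z up, the work surface at z = 0. Lengths are in m, angles in rad, forces in N, time in s.
With the tool pointing down it reaches from about 0.4 to 0.85 m from the base axis. Payload 10.4 kg.
Tool frame: the origin (TCP) lies between the finger pads; the fingertips stand manip.tip_extent ahead of it and the grasp point (between the pads) lies 6 mm ahead of it (manip.tip_extent is the distance from the TCP to the fingertips, in m); z points along the fingers, y is the line along which they close (so a half turn about z gives the same grasp; the last joint's range is limited). The gripper opens to 85 mm and grips with 20 to 120 N. Pads are 22 mm wide; open, the fingers measure 114 mm over their backs; the gripper's body (76 mm by 85 mm) begins 54 mm behind the grasp point. The pads swing forward as they close: fully open they stand 13 mm farther back than shut.
Start: joints at [-1.274, 0.332, -0.065, 1.46, 0.022, 1.35, -0.088], TCP at [0.196, 0.593, 0.219] pointing down, gripper open.
Joint ranges: [-2.6, 2.6], [-0.5, 2.12], [-1.47, 1.34], [0.16, 2.42], [-1.27, 4.41], [0.06, 2.06], [-2.6, 2.6]. Speed limits (rad/s): [2.22, 2.22, 2.79, 2.79, 3.14, 3.14, 3.14].

INTERFACE

Orientations are given as a unit quaternion [x, y, z, w].
In Python, from workcell import get_obs, optics, workorder, manip gives the robot as it stands.
- The arm moves only by the tool jog_arm, never from a script. Its argument "increments" is a list of rows, each a list of 7 numbers: the shift along the tool's x, y, z in m, then the turn, a rotation vector about the tool's x, y, z in rad, then the opening, from -1 (shut) to 1 (fully open). A call has 1 to 5 rows; each row is the pose to reach, as a shift and turn from the pose commanded when the call began, along the tool's axes at that moment; what a row does not reach only later rows make up. A row lasts 1/12 s, in which the tool goes at most 41.7 mm and 7.16 degrees, less where a joint would pass 70% of its speed; a pose out of reach is approached as far as the arm can. A call with a gripper value outside its range is refused whole. The fingers move at their own pace and stop on an object; "grip_force" is the grip in N (left out, the last holds). Time passes only in rows, so rows that repeat a pose let the fingers close. It gives the time, the measured TCP pose, the force, the opening and the grip force at its end, in the units of the state.
- get_obs(): the state, without advancing time (a new reading comes with each control period).
- optics.camera(name): name is "side" or "top" or "wrist"; returns a dict with "color" (400x640x3 uint8, red, green, blue), "depth" (400x640 float32, m along the optical axis (not along the pixel's ray), 0 where there is no reading), "K" (3x3 intrinsics, pixels), "k1" (the pictures are not rectified: a ray, as slopes to the right and down, at radius r is drawn at 1 + k1 r^2 times it, then the intrinsics apply), "R" (3x3) and "t" (3): a world point X has camera coordinates R X + t. Camera axes: x right, y down, z forward; pixel columns grow to the right and rows downward; lengths in m; the calibration is good to about 2 mm. A picture is of the moment at which its call begins.
- workorder.hand_in(): hands the job in; it is judged then, once.
The state is a dict: "clock": time; "joint_pos": joint angles; "joint_velocities": joint speeds; "tau": joint torques, N m; "position": TCP position; "ee_rot": TCP orientation; "ft_force": force on the tool from outside, world axes, zero at the start; "torque": the same for the moment, N m; "grip_width": opening from 0.0 (shut) to 1.0 (fully open); "grasp_force": force on a finger pad.
Only numpy, scipy, OpenCV 4.12 (cv2) and the standard library are available. Lean on these libraries where they do the work, as an engineer would, in place of code of your own. Each camera call takes 0.05 s, during which the arm holds its last target. There are 200 camera calls.

TASK

Throw the used brown test bar out of the blue tray into the red bin and lay every white ceramic bar that is on the bench flat in the tray, next to one another and not stacked; the white bars are brittle, so never squeeze one with more than about 10 newtons. Once all are in, gently push the tray along the bench, without lifting it, until it stands squarely inside the yellow frame, and then swing the blower's red lever all the way over, away from the robot. Leave the other things on the bench where they are.

Things in the scene. Friction and masses are not known exactly. Their poses are not given: they have to be found in the camera images.
- bar1: white ceramic dog-bone test bar, 110 long (own x axis), 20 thick (own z), its two end blocks 30 x 34 wide (own y), its waist 50 long and 20 x 20 in section; about 90 g, origin at its centre (10 mm above the surface when lying flat). Brittle: it cracks if the two fingers' forces on it add up to more than 30 N, that is a grip of 15 N. May be absent
- bar2: white ceramic dog-bone test bar, 110 long (own x axis), 20 thick (own z), its two end blocks 30 x 34 wide (own y), its waist 50 long and 20 x 20 in section; about 90 g, origin at its centre (10 mm above the surface when lying flat). Brittle: it cracks if the two fingers' forces on it add up to more than 30 N, that is a grip of 15 N. May be absent
- bar3: white ceramic dog-bone test bar, 110 long (own x axis), 20 thick (own z), its two end blocks 30 x 34 wide (own y), its waist 50 long and 20 x 20 in section; about 90 g, origin at its centre (10 mm above the surface when lying flat). Brittle: it cracks if the two fingers' forces on it add up to more than 30 N, that is a grip of 15 N. May be absent
- bar4: white ceramic dog-bone test bar, 110 long (own x axis), 20 thick (own z), its two end blocks 30 x 34 wide (own y), its waist 50 long and 20 x 20 in section; about 90 g, origin at its centre (10 mm above the surface when lying flat). Brittle: it cracks if the two fingers' forces on it add up to more than 30 N, that is a grip of 15 N. May be absent
- bar5: white ceramic dog-bone test bar, 110 long (own x axis), 20 thick (own z), its two end blocks 30 x 34 wide (own y), its waist 50 long and 20 x 20 in section; about 90 g, origin at its centre (10 mm above the surface when lying flat). Brittle: it cracks if the two fingers' forces on it add up to more than 30 N, that is a grip of 15 N. May be absent
- used_bar: the used test bar, rust brown, same shape and size as the white bars, origin at its centre; starts lying in the tray
- tray: loose blue open tray, 240 (own x) x 146 (own y) x 30 mm high, walls and floor 5 mm thick, 0.4 kg empty; origin at the centre of its underside
- frame: frame of yellow tape stuck flat on the bench, inner size 284 (own x) x 190 (own y) mm, tape 12 mm wide; origin at its centre on the bench. Its x axis is to be parallel to the tray's x axis, either way round
- bin: fixed red open waste bin, 150 (own x) x 170 (own y) x 60 mm high, walls 4 mm; origin at the centre of its underside
- blower: fixed teal bench blower with a black drum: base plate 240 (own x) x 300 (own y) x 24 mm; the uprights and drum, up to 185 mm high, stand over its own y from -0.12 to +0.02 m; its red start lever stands at its own (0, 0.105); origin at the centre of the plate's underside
- lever (a joint): start lever of the blower, rad: 0 leaning towards the robot (off, own -x of the blower), 1.0 leaning away (+x, fully on); it stays where it is left and takes a light push
- lever_tip (a point): tip of the 80 mm red lever arm, about 130 mm above the bench; it moves along the blower's own x axis as the lever swings
- weight: bystander: brass weight, 56 across, 35 high, origin under its centre
- beaker: bystander: glass beaker, 70 across, 85 high, origin under its centre
- wash_bottle: bystander: white bottle with green cap, 64 across, 170 high, origin under its centre
- brush: bystander: brush 170 long lying on the bench
- tape: bystander: roll of grey tape, 80 across, 25 high, origin under its centre
- jar: bystander: amber jar, 64 across, 75 high, origin under its centre
Not all that is in view belongs to the job. Leave any turquoise look-alike of the bar5 alone. Leave any orange look-alike of the bar3 alone.

How it is judged:
On the way, in this order (a step that is already met when the one before it is completed fails the run):
1. the used bar is in the bin and all white bars lie in the tray, released (x of bar1 in the frame of tray between -0.115 and 0.115 m and y of bar1 in the frame of tray between -0.068 and 0.068 m and z of each of bar1, bar2, bar3, bar4, bar5 in the frame of tray below 0.031 m and angle between each of bar1, bar2, bar3, bar4, bar5's own x axis and vertical above 1.35 rad and x of bar2 in the frame of tray between -0.115 and 0.115 m and y of bar2 in the frame of tray between -0.068 and 0.068 m and x of bar3 in the frame of tray between -0.115 and 0.115 m and y of bar3 in the frame of tray between -0.068 and 0.068 m and x of bar4 in the frame of tray between -0.115 and 0.115 m and y of bar4 in the frame of tray between -0.068 and 0.068 m and x of bar5 in the frame of tray between -0.115 and 0.115 m and y of bar5 in the frame of tray between -0.068 and 0.068 m and x of used_bar in the frame of bin between -0.075 and 0.075 m and y of used_bar in the frame of bin between -0.085 and 0.085 m and z of used_bar in the frame of bin below 0.062 m and contact force between the fingers and bar1 below 0.2 N and contact force between the fingers and bar2 below 0.2 N and contact force between the fingers and bar3 below 0.2 N and contact force between the fingers and bar4 below 0.2 N and contact force between the fingers and bar5 below 0.2 N and contact force between the fingers and used_bar below 0.2 N), for 0.3 s.
2. the loaded tray stands still inside the yellow frame (x of tray in the frame of frame between -0.03 and 0.03 m and y of tray in the frame of frame between -0.03 and 0.03 m and angle between the x axis of tray and the x axis of frame, either way round below 0.25 rad and linear speed of tray below 0.01 m/s), for 0.3 s.
3. the lever is swung over (value of joint lever above 0.85 rad), for 0.2 s.
At the end, for the whole second after the job is handed in: White bars lie in the tray, level to 0.2 rad, centres at most 31 mm above its underside; used bar in the bin; tray within 30 mm of the frame's centre along each frame axis and 0.25 rad of parallel; lever past 0.85 rad; all at rest (all of step 2 and x of bar1 in the frame of tray between -0.115 and 0.115 m and y of bar1 in the frame of tray between -0.068 and 0.068 m and z of each of bar1, bar2, bar3, bar4, bar5 in the frame of tray below 0.031 m and angle between each of bar1, bar2, bar3, bar4, bar5's own x axis and vertical above 1.35 rad and x of bar2 in the frame of tray between -0.115 and 0.115 m and y of bar2 in the frame of tray between -0.068 and 0.068 m and x of bar3 in the frame of tray between -0.115 and 0.115 m and y of bar3 in the frame of tray between -0.068 and 0.068 m and x of bar4 in the frame of tray between -0.115 and 0.115 m and y of bar4 in the frame of tray between -0.068 and 0.068 m and x of bar5 in the frame of tray between -0.115 and 0.115 m and y of bar5 in the frame of tray between -0.068 and 0.068 m and x of used_bar in the frame of bin between -0.075 and 0.075 m and y of used_bar in the frame of bin between -0.085 and 0.085 m and z of used_bar in the frame of bin below 0.062 m and value of joint lever above 0.85 rad and linear speed of each of bar1, bar2, bar3, bar4, bar5 below 0.02 m/s); the robot touches nothing.
It fails at once if a white bar is squeezed or pressed by the fingers with more than 30 N in all (a grip of 15 N) (contact force between the fingers and bar1 above 30 N or contact force between the fingers and bar2 above 30 N or contact force between the fingers and bar3 above 30 N or contact force between the fingers and bar4 above 30 N or contact force between the fingers and bar5 above 30 N).
It fails at once if the tray is pushed or pressed with more than 35 N (contact force between the fingers and tray above 35 N).
It fails at once if the tray is lifted off the bench by more than 20 mm (height (world z) of tray above 0.02 m).
It fails at once if a bystander is moved by more than 40 mm (distance of any of weight, beaker, wash_bottle, brush, tape, jar from where it was at the start of the episode above 0.04 m).
Of bar1, bar2, bar3, bar4, bar5 only 3 to 5 are there at a start; the rules pass over those that are not, and their reading is None.
At some moment in a run one of bar1, bar2, bar3, bar4, bar5 may be knocked a few centimetres aside while the robot is not near it.
Once in a run the grip may slacken for a moment while it holds something.
It also fails if it takes over 210 s, if anything falls off the work surface, if the arm or the gripper's body presses on something with over 40 N, if the wrist force passes 120 N, or if a joint passes its speed limit or range.

## Working session

There is one attempt and no reset: what is moved stays moved. The work goes in short steps, Python scripts to look and compute and a tool call to move; the robot and the scene stay as the last step left them, time stands still between calls to the robot, and variables do not carry over. Pictures are saved under pics/ and viewed, at most 14 in all, crops included, and the job is handed in when it is done.

Besides the shell and the picture viewer there is one more tool, called after "Emit:" in YAML: its name, and indented under it one key for each argument. jog_arm: Moves the arm, as the interface text tells. Its arguments: {"type":"object","properties":{"increments":{"type":"array"},"grip_force":{"type":"number"}},"required":["increments"]}

```bash
mkdir -p pics; ls; python3 - <<'E'
from workcell import get_obs, optics, workorder, manip
import cv2,numpy as np
o=get_obs();print(o['position'],o['ee_rot'],o['clock'],manip.tip_extent)
for n in ('top','side'):
    c=optics.camera(n);np.savez(f'/tmp/{n}.npz',**c);cv2.imwrite(f'pics/{n}0.png',c['color'][:,:,::-1]);print(n,c['K'].tolist(),c['k1'],c['R'].round(3).tolist(),c['t'])
E
```

```text
pics
[0.1963602  0.59290674 0.21779569] [ 1.59217688e-01  9.87243210e-01 -7.52279379e-04 -7.97803989e-05] 0.0 0.025
top [[519.116775086848, 0.0, 323.9458980614061], [0.0, 519.116775086848, 195.37523816654965], [0.0, 0.0, 1.0]] 0.04443991910031029 [[-0.025, -1.0, 0.002], [-0.995, 0.025, -0.099], [0.099, -0.004, -0.995]] [-0.05409393  0.50288896  1.46845847]
side [[441.7567468991396, 0.0, 322.2722710044858], [0.0, 441.7567468991396, 200.9956656588697], [0.0, 0.0, 1.0]] -0.07718316617374774 [[0.972, -0.236, -0.021], [-0.136, -0.481, -0.866], [0.194, 0.844, -0.499]] [-0.48763505  0.12768784  1.347119  ]
```

View pics/top0.png

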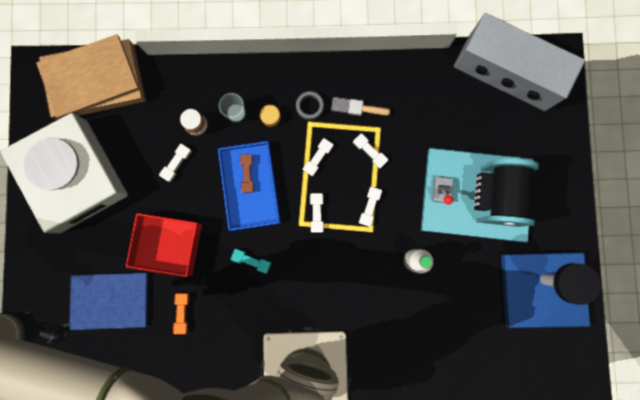

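View pics/side0.png

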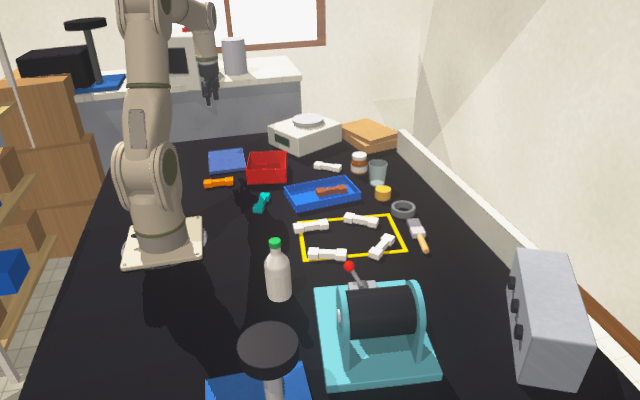

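Top view shows these candidates:
- White bars: (175,162), (318,157), (371,150), (317,213) and (371,207).
- Look-alikes to leave: turquoise (250,261) and orange (180,313). The white bottle at (418,260) is also not a bar.
- Used bar: brown at (247,173), in the tray at (248,186).
- Bin at (164,245), frame at (340,177), lever knob at (448,200).

Next I measure them from two views.

```bash
cat > h.py <<'E'
import numpy as np,cv2
from scipy.spatial.transform import Rotation as Ro
def dist(c): return np.array([c['k1'],0,0,0,0],float)
def rays(c,px):
    p=cv2.undistortPoints(np.array(px,float).reshape(-1,1,2),c['K'],dist(c))[:,0]
    return -c['R'].T@c['t'],np.c_[p,np.ones(len(p))]@c['R']
def plane(c,px,z):
    o,d=rays(c,px);return o+d*((z-o[2])/d[:,2])[:,None]
def proj(c,X):
    return cv2.projectPoints(np.array(X,float).reshape(-1,1,3),cv2.Rodrigues(np.array(c['R'],float))[0],np.array(c['t'],float),np.array(c['K'],float),dist(c))[0][:,0]
def tri(c1,p1,c2,p2):
    o1,d1=rays(c1,[p1]);o2,d2=rays(c2,[p2]);d1=d1[0];d2=d2[0]
    s=np.linalg.lstsq(np.c_[d1,-d2],o2-o1,rcond=None)[0]
    a,b=o1+s[0]*d1,o2+s[1]*d2
    return (a+b)/2,np.linalg.norm(a-b)
def hsv(c): return cv2.cvtColor(c['color'],cv2.COLOR_RGB2HSV)
R={'white':((0,0,150),(180,60,255)),'brown':((3,90,50),(14,220,170)),'blue':((105,150,60),(120,255,255)),'red':((172,150,70),(180,255,255)),
'red2':((0,200,90),(4,255,255)),'yellow':((20,120,120),(32,255,255)),'teal':((85,60,60),(95,255,255))}
def blobs(c,name,lo=60,hi=1e5):
    m=cv2.inRange(hsv(c),*R[name]);out=[]
    n,l,s,ce=cv2.connectedComponentsWithStats(m)
    for i in range(1,n):
        if lo<s[i,4]<hi:
            k,_=cv2.findContours((l==i).astype(np.uint8),cv2.RETR_EXTERNAL,cv2.CHAIN_APPROX_NONE)
            out.append((ce[i],s[i,4],k[0][:,0],l==i))
    return out
def rect(c,cont,z):
    P=plane(c,cont,z)[:,:2]
    (x,y),(w,h),a=cv2.minAreaRect((P*1000).astype(np.float32))
    if w<h: w,h,a=h,w,a+90
    return np.array([x,y])/1000,(w,h),((a+90)%180)-90
E
python3 - <<'E'
from h import *
T=np.load('/tmp/top.npz');S=np.load('/tmp/side.npz')
for n in R:
    print(n)
    for ce,a,k,_ in blobs(T,n):
        z={'white':.02,'brown':.025,'blue':.03,'red':.06,'red2':.06,'yellow':0,'teal':.024}[n]
        p,wh,an=rect(T,k,z);print('  T',ce.round(0),a,p.round(3),np.round(wh),round(an,1))
    for ce,a,k,_ in blobs(S,n,40): print('  S',ce.round(0),a)
E
```

```text
white
  T [278.  58.] 38882 [ 0.753 -0.075] [1872.  730.] -88.9
  T [355. 107.] 182 [ 0.761 -0.164] [41. 39.] -9.7
  T [237. 114.] 98 [0.745 0.181] [48. 26.] -56.8
  T [190. 119.] 331 [0.736 0.318] [58. 57.] -63.9
  T [370. 150.] 407 [ 0.63  -0.204] [110.  35.] 43.0
  T [318. 157.] 396 [ 0.616 -0.051] [112.  36.] -35.2
  T [174. 162.] 403 [0.609 0.364] [112.  36.] -34.5
  T [443. 181.] 120 [ 0.53  -0.413] [49. 32.] 87.4
  T [370. 206.] 405 [ 0.468 -0.198] [111.  36.] -19.6
  T [316. 212.] 404 [ 0.455 -0.043] [110.  35.] -1.4
  T [439. 198.] 62 [ 0.488 -0.395] [33. 23.] 81.4
  T [415. 261.] 274 [ 0.304 -0.325] [67. 48.] 28.8
  T [  1. 273.] 133 [0.288 0.839] [155.   8.] 2.4
  T [623. 370.] 1644 [ 0.023 -0.88 ] [199.  83.] -1.2
  T [295. 347.] 1717 [ 0.061 -0.002] [229. 112.] -89.6
  T [ 41. 383.] 3095 [-0.011  0.712] [289. 111.] 71.9
  T [121. 394.] 328 [-0.027  0.499] [95. 37.] 87.8
  T [340. 397.] 82 [-0.055 -0.094] [44. 18.] 88.6
  S [108.  97.] 14349
  S [121.  11.] 75
  S [156.  12.] 73
  S [485. 127.] 86446
  S [185.  60.] 1268
  S [12. 86.] 454
  S [359. 156.] 122
  S [327. 166
[... 902 characters left out ...]
1591
  S [ 12. 271.] 1059
  S [296. 384.] 774
  S [234. 388.] 1350
red
red2
  T [164. 245.] 3213 [0.372 0.382] [182. 153.] 79.3
  S [282. 168.] 118
  S [254. 176.] 170
  S [348. 265.] 62
yellow
  T [269. 114.] 226 [0.751 0.09 ] [48. 47.] -1.3
  T [338. 134.] 685 [ 0.651 -0.124] [218. 130.] 83.7
  T [374. 176.] 117 [ 0.56  -0.215] [65. 16.] -6.3
  T [303. 202.] 333 [ 0.497 -0.007] [162.  32.] -1.3
  T [349. 227.] 273 [ 0.41  -0.136] [142.  23.] 88.6
  S [383. 189.] 92
  S [393. 234.] 342
  S [335. 219.] 56
  S [304. 249.] 174
  S [357. 255.] 83
teal
  T [469. 197.] 6044 [ 0.493 -0.512] [320. 244.] 82.4
  T [250. 260.] 434 [0.32  0.149] [114.  38.] 66.9
  S [261. 202.] 254
  S [372. 346.] 8302
```

```bash
cat >> h.py <<'E'
def plan(wps,start=None):
    """wps: (x,y,z,yaw of tool y in deg, mod 180); prints shift/turn in the tool axes of the previous waypoint"""
    from workcell import get_obs
    o=get_obs();p=np.array(o['position']);r=Ro.from_quat(o['ee_rot'])
    print('t',round(o['clock'],1),'pos',p.round(4),'w',o['grip_width'])
    for x,y,z,a in wps:
        az=np.degrees(np.arctan2(y,x));a=az+((a-az+90)%180)-90
        yv=np.array([np.cos(np.radians(a)),np.sin(np.radians(a)),0]);zv=np.array([0,0,-1.])
        rt=Ro.from_matrix(np.c_[np.cross(yv,zv),yv,zv]);q=np.array([x,y,z])
        d=r.inv().apply(q-p);w=(r.inv()*rt).as_rotvec()
        print((x,y,z,round(a,1)),'->',d.round(4).tolist(),w.round(3).tolist(),'rows',int(np.ceil(max(np.linalg.norm(d)/.0417,np.linalg.norm(w)/.125))))
        p,r=q,rt
E
python3 - <<'E'
from h import *
T=np.load('/tmp/top.npz');S=np.load('/tmp/side.npz')
for a,b in [((370,150),(416,227)),((318,157),(360,219)),((174,162),(327,166)),((370,206),(381,246)),((316,212),(311,225)),((370,206),(327,253)),((371,150),(381,246)),((247,173),(331,190)),((448,200),(348.5,265.5))]:
    X,e=tri(T,a,S,b);print(a,b,X.round(3),round(e,4))
m=np.vstack([b[2] for b in blobs(T,'yellow') if b[0][0]>290])
print('frame',rect(T,m,0)); 
for z in(0.024,):print('blow',[rect(T,b[2],z) for b in blobs(T,'teal',3000)])
im=T['color'][120:280,140:460][:,:,::-1];cv2.imwrite('pics/crop.png',cv2.resize(im,None,fx=2.5,fy=2.5))
plan([(.571,.155,.12,91.5),(.571,.155,.033,91.5),(.571,.155,.15,91.5),(.375,.382,.15,91.5),(.375,.382,.075,91.5)])
E
```

```text
(370, 150) (416, 227) [ 0.672 -0.217  0.069] 0.1045
(318, 157) (360, 219) [ 0.615 -0.052  0.013] 0.0015
(174, 162) (327, 166) [0.611 0.368 0.01 ] 0.0007
(370, 206) (381, 246) [ 0.54  -0.221  0.034] 0.154
(316, 212) (311, 225) [ 0.455 -0.043  0.012] 0.0003
(370, 206) (327, 253) [ 0.468 -0.199  0.013] 0.0006
(371, 150) (381, 246) [ 0.631 -0.207  0.012] 0.004
(247, 173) (331, 190) [0.572 0.155 0.017] 0.0009
(448, 200) (348.5, 265.5) [ 0.471 -0.399  0.119] 0.0003
frame (array([ 0.56025714, -0.11370223]), (312.6237487792969, 218.29734802246094), -6.197509765625)
blow [(array([ 0.49303378, -0.51219025]), (319.6930847167969, 244.3540496826172), 82.4437255859375)]
t 0.1 pos [0.1963 0.593  0.2179] w 1.0002813341667465
(0.571, 0.155, 0.12, np.float64(91.5)) -> [-0.4933, -0.2979, 0.0983] [-0.001, -0.0, -0.346] rows 15
(0.571, 0.155, 0.033, np.float64(91.5)) -> [0.0, 0.0, 0.087] [0.0, 0.0, 0.0] rows 3
(0.571, 0.155, 0.15, np.float64(91.5)) -> [0.0, 0.0, -0.117] [0.0, 0.0, 0.0] rows 3
(0.375, 0.382, 0.15, np.float64(91.5)) -> [0.19, 0.2321, 0.0] [0.0, 0.0, 0.0] rows 8
(0.375, 0.382, 0.075, np.float64(91.5)) -> [0.0, 0.0, 0.075] [0.0, 0.0, 0.0] rows 2
```

View pics/crop.png

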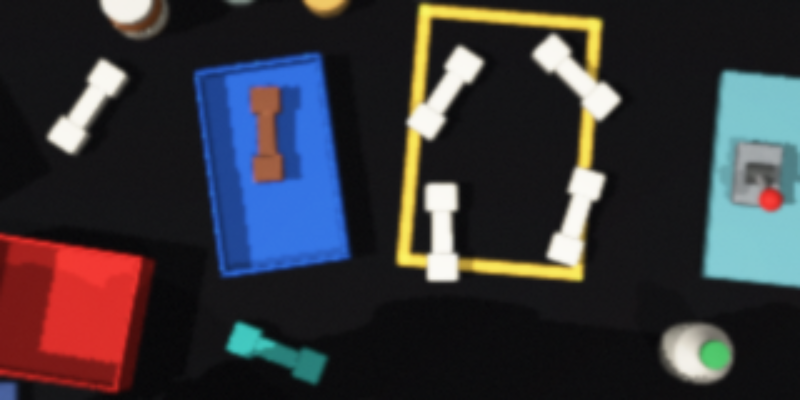

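Crop confirms the choice: brown bar at crop (267,135) in the blue tray, and five white bars. The turquoise bar at (275,352) is left alone. First transit is to the used bar.

Emit:
jog_arm:
  increments:
    - [-0.034,-0.02,0,0,0,0,0.2]
    - [-0.068,-0.04,0,0,0,0,0.2]
    - [-0.102,-0.06,0,0,0,0,0.2]
    - [-0.136,-0.08,0,0,0,0,0.2]
    - [-0.17,-0.1,0,0,0,0,0.2]

```text
clock: 0.52
position: [0.3273, 0.4432, 0.2183]
ee_rot: [0.159, 0.987, -0.0, -0.0]
ft_force: [0.5, 1.3, -0.5]
grip_width: 0.602
grasp_force: 0.0
```

Emit:
jog_arm:
  increments:
    - [-0.034,-0.02,0,0,0,0,0.2]
    - [-0.068,-0.04,0,0,0,0,0.2]
    - [-0.102,-0.06,0,0,0,0,0.2]
    - [-0.136,-0.08,0,0,0,0,0.2]
    - [-0.17,-0.1,0,0,0,0,0.2]

```text
clock: 0.93
position: [0.4572, 0.2948, 0.2185]
ee_rot: [0.159, 0.987, -0.0, -0.0]
ft_force: [0.4, 0.2, 0.6]
grip_width: 0.602
grasp_force: 0.0
```

Emit:
jog_arm:
  increments:
    - [-0.034,-0.02,0.0,0,0,-0.1,0.2]
    - [-0.068,-0.04,0.0,0,0,-0.2,0.2]
    - [-0.102,-0.06,0.0,0,0,-0.3,0.2]
    - [-0.136,-0.08,0.0,0,0,-0.346,0.2]
    - [-0.153,-0.098,0,0,0,-0.346,0.2]

```text
clock: 1.35
position: [0.5731, 0.1516, 0.2181]
ee_rot: [-0.013, 1.0, -0.001, 0.0]
ft_force: [-0.8, -0.0, -0.7]
grip_width: 0.6
grasp_force: 0.0
```

```bash
python3 -c "
from h import *
plan([(.571,.155,.033,91.5)])
from workcell import optics
c=optics.camera('wrist');cv2.imwrite('pics/w1.png',c['color'][:,:,::-1])
for b in blobs(c,'brown',300): print(b[0],b[1],rect(c,b[2],.025))
print(c['R'],c['t'])"
```

```text
t 1.4 pos [0.5731 0.1516 0.2181] w 0.6000370831029292
(0.571, 0.155, 0.033, np.float64(91.5)) -> [0.002, 0.0038, 0.1851] [-0.002, 0.0, 0.0] rows 5
[435.72015656 281.49315068] 511 (array([0.71558032, 0.29904333]), (49.51552200317383, 31.689929962158203), -62.94839859008789)
[582.75541796 332.61145511] 1292 (array([0.79599243, 0.50108182]), (127.90779876708984, 67.31961822509766), -76.38239479064941)
[597.96806967 361.78374456] 689 (array([0.85402014, 0.53317975]), (103.8089599609375, 78.73565673828125), -70.66704559326172)
[[-0.02718335  0.99962784 -0.00229018]
 [ 0.94469706  0.02643848  0.32687684]
 [ 0.32681574  0.00672208 -0.94506417]] [-0.13480552 -0.58695919  0.19267779]
```

Emit:
jog_arm:
  increments:
    - [0.002,0.004,0.04,0,0,0,0.2]
    - [0.002,0.004,0.08,0,0,0,0.2]
    - [0.002,0.004,0.12,0,0,0,0.2]
    - [0.002,0.004,0.16,0,0,0,0.2]
    - [0.002,0.004,0.18,0,0,0,0.2]

```text
clock: 1.82
position: [0.5656, 0.1588, 0.0335]
ee_rot: [-0.013, 1.0, -0.001, -0.003]
ft_force: [-0.6, -0.0, -0.6]
grip_width: 0.598
grasp_force: 0.0
```

Emit:
jog_arm:
  increments:
    - [0,0,0.004,0,0,0,0.2]
    - [0,0,0.004,0,0,0,-0.3]
    - [0,0,0.004,0,0,0,-0.4]
    - [0,0,0.004,0,0,0,-0.5]
    - [0,0,0.004,0,0,0,-0.56]
  grip_force: 10

```text
clock: 2.23
position: [0.5699, 0.1599, 0.0366]
ee_rot: [-0.013, 1.0, 0.001, 0.001]
ft_force: [-0.0, 0.9, 0.8]
grip_width: 0.222
grasp_force: 0.0
```

Emit:
jog_arm:
  increments:
    - [0,0,0,0,0,0,-0.58]
    - [0,0,0,0,0,0,-0.6]
    - [0,0,0,0,0,0,-0.6]
    - [0,0,0,0,0,0,-0.6]
    - [0,0,0,0,0,0,-0.6]

```text
clock: 2.65
position: [0.5687, 0.1594, 0.0347]
ee_rot: [-0.013, 1.0, 0.0, 0.0]
ft_force: [-0.2, -0.2, 0.2]
grip_width: 0.199
grasp_force: 0.0
```

Emit:
jog_arm:
  increments:
    - [0,0,0,0,0,0,-0.64]
    - [0,0,0,0,0,0,-0.68]
    - [0,0,0,0,0,0,-0.72]
    - [0,0,0,0,0,0,-0.76]
    - [0,0,0,0,0,0,-0.8]

```text
clock: 3.07
position: [0.5687, 0.1594, 0.0346]
ee_rot: [-0.013, 1.0, 0.0, -0.0]
ft_force: [0.4, -0.3, 0.3]
grip_width: 0.102
grasp_force: 0.0
```

```bash
python3 -c "
from workcell import *;import cv2,numpy as np
print(manip.tip_extent,get_obs()['grasp_force'],get_obs()['grip_width'])
ims=[optics.camera(n)['color'][:,:,::-1] for n in('wrist','top')]
cv2.imwrite('pics/g1.png',np.vstack([ims[0][200:],cv2.resize(ims[1][130:240,170:346],(640,400))]))
"
```

```text
0.025 0.0 0.1019219942998164
```

View pics/g1.png

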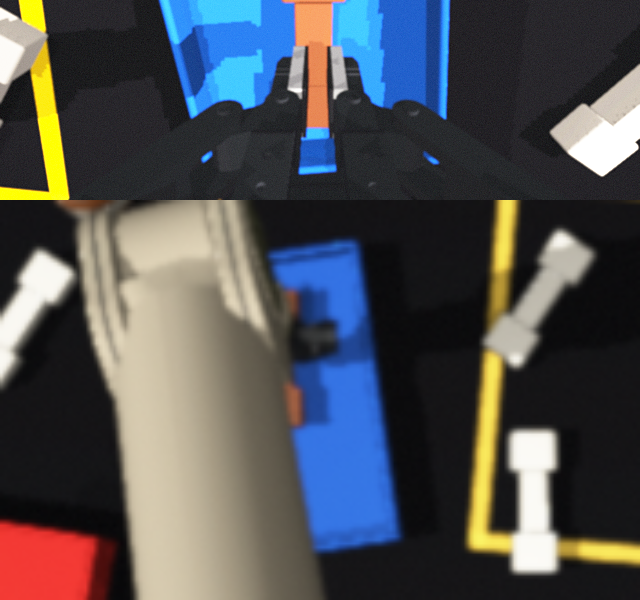

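The wrist picture shows the pads at x≈300 and 335 straddling the brown waist, not yet gripping. I keep closing.

Emit:
jog_arm:
  increments:
    - [0,0,0,0,0,0,-0.85]
    - [0,0,0,0,0,0,-0.9]
    - [0,0,0,0,0,0,-0.95]
    - [0,0,0,0,0,0,-1.0]
    - [0,0,0,0,0,0,-1.0]

```text
clock: 3.58
position: [0.5687, 0.1594, 0.0346]
ee_rot: [-0.013, 1.0, 0.0, 0.0]
ft_force: [-0.1, -0.4, 0.0]
grip_width: -0.0
grasp_force: 0.0
```

Emit:
jog_arm:
  increments:
    - [0,0,0,0,0,0,-1.0]
    - [0,0,0,0,0,0,-1.0]
    - [0,0,0,0,0,0,-1.0]
    - [0,0,0,0,0,0,-1.0]
    - [0,0,0,0,0,0,-1.0]

```text
clock: 4.0
position: [0.5687, 0.1595, 0.0346]
ee_rot: [-0.013, 1.0, 0.0, 0.0]
ft_force: [-0.5, 0.7, -0.0]
grip_width: 0.004
grasp_force: 0.0
```

```bash
python3 -c "
from workcell import *;import cv2,numpy as np
cw=optics.camera('wrist');cs=optics.camera('side')
from h import *
P=[.5687,.1594,.0346]
for z in (.0346,.0096):print(proj(cw,[P[0],P[1],z]),proj(cs,[P[0],P[1],z]))
d=cw['depth'];print(d[250:400:15,300:345:8].round(3))
cv2.imwrite('pics/g2.png',np.vstack([cw['color'][200:,:,::-1],cv2.resize(cs['color'][150:220,270:382,::-1],(640,400))]))
"
```

```text
[[318.50901015 250.91548911]] [[329.73507474 185.24434723]]
[[318.38601978 230.07516756]] [[329.82520981 191.39337985]]
[[0.185 0.152 0.152 0.152 0.151 0.207]
 [0.147 0.139 0.138 0.139 0.139 0.146]
 [0.136 0.13  0.128 0.13  0.129 0.137]
 [0.116 0.118 0.124 0.124 0.118 0.115]
 [0.111 0.111 0.126 0.114 0.111 0.11 ]
 [0.104 0.106 0.128 0.117 0.104 0.104]
 [0.091 0.117 0.227 0.118 0.094 0.092]
 [0.087 0.117 0.214 0.12  0.094 0.087]
 [0.093 0.112 0.205 0.207 0.096 0.082]
 [0.085 0.085 0.085 0.086 0.085 0.08 ]]
```

View pics/g2.png

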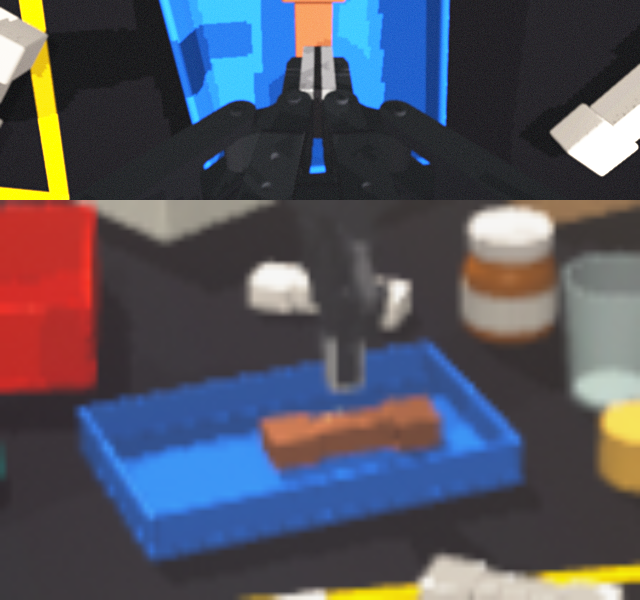

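The side view shows the shut tips at about row 183, col 330, clearly above the bar. That matches the projected TCP, so the tips really end near the TCP (z≈0.037), not 25 mm ahead of it. I open and go down 22 mm.

Emit:
jog_arm:
  increments:
    - [0,0,0,0,0,0,0]
    - [0,0,0,0,0,0,0]
    - [0,-0.003,0,0,0,0,0]
    - [0,-0.003,0,0,0,0,0]
    - [0,-0.003,0,0,0,0,0]

```text
clock: 4.52
position: [0.5688, 0.1561, 0.0346]
ee_rot: [-0.013, 1.0, -0.0, 0.0]
ft_force: [0.8, -0.0, -0.1]
grip_width: 0.5
grasp_force: 0.0
```

Emit:
jog_arm:
  increments:
    - [0,0,0.006,0,0,0,0]
    - [0,0,0.012,0,0,0,0]
    - [0,0,0.017,0,0,0,0]
    - [0,0,0.022,0,0,0,0]
    - [0,0,0.022,0,0,0,0]

```text
clock: 4.93
position: [0.5679, 0.1562, 0.0111]
ee_rot: [-0.013, 1.0, -0.0, -0.001]
ft_force: [-0.1, 0.4, -0.4]
grip_width: 0.504
grasp_force: 0.0
```

Emit:
jog_arm:
  increments:
    - [0,0,0,0,0,0,-0.2]
    - [0,0,0,0,0,0,-0.4]
    - [0,0,0,0,0,0,-0.5]
    - [0,0,0,0,0,0,-0.54]
    - [0,0,0,0,0,0,-0.58]

```text
clock: 5.35
position: [0.5689, 0.1565, 0.0128]
ee_rot: [-0.013, 1.0, 0.0, 0.0]
ft_force: [0.6, 0.0, 0.4]
grip_width: 0.209
grasp_force: 0.0
```

Emit:
jog_arm:
  increments:
    - [0,0,0,0,0,0,-0.62]
    - [0,0,0,0,0,0,-0.66]
    - [0,0,0,0,0,0,-0.7]
    - [0,0,0,0,0,0,-0.75]
    - [0,0,0,0,0,0,-0.8]

```text
clock: 5.77
position: [0.5689, 0.1565, 0.0128]
ee_rot: [-0.013, 1.0, 0.0, 0.0]
ft_force: [-0.6, -0.2, 2.0]
grip_width: 0.099
grasp_force: 1.0
```

```bash
cat >> h.py <<'E'
def shot(name,sx=270,sy=150):
    from workcell import optics
    cw=optics.camera('wrist');cs=optics.camera('side')
    cv2.imwrite('pics/'+name,np.vstack([cw['color'][200:,:,::-1],cv2.resize(cs['color'][sy:sy+70,sx:sx+112,::-1],(640,400))]))
    return cw,cs
E
python3 -c "
from h import *
cw,cs=shot('g3.png')
"
```

```text
(no output)
```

View pics/g3.png

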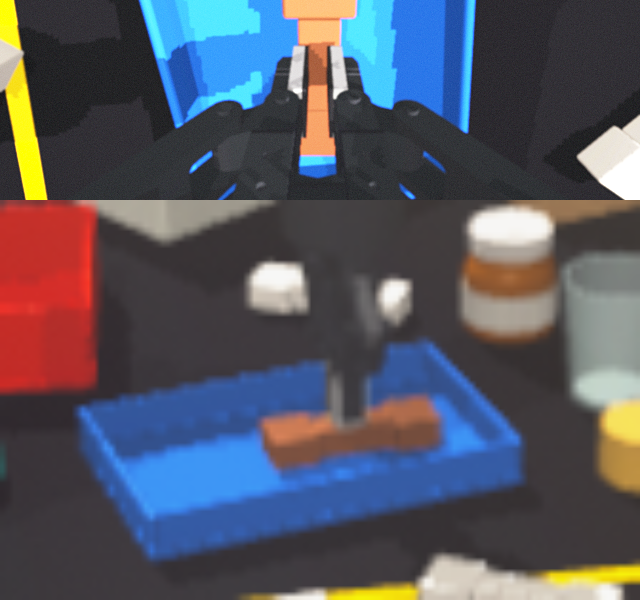

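```bash
python3 -c "
from h import *
from workcell import *
print(get_obs()['position'],get_obs()['ft_force'],get_obs()['grip_width'])
for n,pts in (('side',[(331,184),(331,186),(331,188),(331,190),(331,192),(322,191),(340,189)]),('wrist',[(300,250),(340,250),(300,260),(320,230),(320,205),(300,290)])):
    c=optics.camera(n)
    for p in pts:
        o,d=rays(c,[p]);D=c['depth'][p[1],p[0]];print(n,p,D,(o+d[0]*D).round(4),c['color'][p[1],p[0]])
"
```

```text
[0.5689522  0.15648794 0.0128021 ] [-0.04189018 -0.9845572   2.43625759] 0.09987315940695
side (331, 184) 1.5513963 [0.5686 0.1405 0.0492] [62 59 63]
side (331, 186) 1.5601021 [0.5695 0.1446 0.039 ] [62 60 63]
side (331, 188) 1.5658071 [0.5698 0.146  0.0302] [86 84 86]
side (331, 190) 1.56875 [0.5695 0.1451 0.0227] [123  92  80]
side (331, 192) 1.5712483 [0.5691 0.1438 0.0153] [119  79  63]
side (322, 191) 1.5596603 [0.5362 0.1432 0.0246] [185 113  79]
side (340, 189) 1.5675559 [0.6008 0.1383 0.0256] [149  94  70]
wrist (300, 250) 0.15078348 [0.557  0.1478 0.0341] [227 226 224]
wrist (340, 250) 0.15148345 [0.5569 0.1656 0.0334] [228 224 230]
wrist (300, 260) 0.14268689 [0.5571 0.1482 0.0427] [212 206 209]
wrist (320, 230) 0.15700017 [0.5511 0.1566 0.0255] [254 196 130]
wrist (320, 205) 0.15310708 [0.5388 0.1562 0.0254] [254 193 125]
wrist (300, 290) 0.124624744 [0.5582 0.1492 0.0622] [255 255 255]
```

Pads are resting on top of the bar: the pad ends are at z≈0.026 while the TCP reads 0.013. So the real tips end about 12 mm behind the reported TCP. I back off, open, and go lower.

Emit:
jog_arm:
  increments:
    - [0,0,-0.006,0,0,0,-0.8]
    - [0,0,-0.01,0,0,0,-0.4]
    - [0,0,-0.01,0,0,0,0]
    - [0,0,-0.01,0,0,0,0]
    - [0,0,-0.01,0,0,0,0]

```text
clock: 6.38
position: [0.5687, 0.1564, 0.0226]
ee_rot: [-0.013, 1.0, 0.0, -0.0]
ft_force: [-0.3, 0.2, 0.2]
grip_width: 0.501
grasp_force: 0.0
```

Emit:
jog_arm:
  increments:
    - [0,0,0.005,0,0,0,0]
    - [0,0,0.01,0,0,0,0]
    - [0,0,0.014,0,0,0,0]
    - [0,0,0.018,0,0,0,0]
    - [0,0,0.018,0,0,0,0]

```text
clock: 6.8
position: [0.568, 0.1561, 0.0033]
ee_rot: [-0.013, 1.0, -0.0, -0.001]
ft_force: [-0.1, -0.2, -1.0]
grip_width: 0.498
grasp_force: 0.0
```

Emit:
jog_arm:
  increments:
    - [0,0,0.002,0,0,0,0]
    - [0,0,0.004,0,0,0,0]
    - [0,0,0.006,0,0,0,0]
    - [0,0,0.008,0,0,0,0]
    - [0,0,0.008,0,0,0,0]

```text
clock: 7.22
position: [0.5685, 0.1564, -0.0038]
ee_rot: [-0.013, 1.0, -0.0, -0.0]
ft_force: [0.0, 0.2, -0.9]
grip_width: 0.501
grasp_force: 0.0
```

Emit:
jog_arm:
  increments:
    - [0,0,0,0,0,0,-0.2]
    - [0,0,0,0,0,0,-0.3]
    - [0,0,0,0,0,0,-0.4]
    - [0,0,0,0,0,0,-0.45]
    - [0,0,0,0,0,0,-0.5]

```text
clock: 7.63
position: [0.5688, 0.1565, -0.0033]
ee_rot: [-0.013, 1.0, 0.0, 0.0]
ft_force: [0.8, 1.4, -0.3]
grip_width: 0.25
grasp_force: 0.0
```

Emit:
jog_arm:
  increments:
    - [0,0,0,0,0,0,-0.52]
    - [0,0,0,0,0,0,-0.54]
    - [0,0,0,0,0,0,-0.56]
    - [0,0,0,0,0,0,-0.58]
    - [0,0,0,0,0,0,-0.6]

```text
clock: 8.05
position: [0.5689, 0.1566, -0.0032]
ee_rot: [-0.013, 1.0, 0.0, 0.0]
ft_force: [0.2, 0.5, 3.0]
grip_width: 0.228
grasp_force: 20.2
```

Grip floor is 20 N, so white bars need control through the opening. I test the force curve on this used bar.

Emit:
jog_arm:
  increments:
    - [0,0,0,0,0,0,-0.52]
    - [0,0,0,0,0,0,-0.52]
    - [0,0,0,0,0,0,-0.52]
    - [0,0,0,0,0,0,-0.52]

```text
clock: 8.38
position: [0.5687, 0.1563, -0.0035]
ee_rot: [-0.013, 1.0, -0.0, -0.0]
ft_force: [-0.3, 0.5, 0.4]
grip_width: 0.238
grasp_force: 0.1
```

Emit:
jog_arm:
  increments:
    - [0,0,0,0,0,0,-0.535]
    - [0,0,0,0,0,0,-0.535]
    - [0,0,0,0,0,0,-0.535]

```text
clock: 8.63
position: [0.5687, 0.1564, -0.0035]
ee_rot: [-0.013, 1.0, -0.0, -0.0]
ft_force: [0.7, -0.1, -0.4]
grip_width: 0.232
grasp_force: 3.1
```

Emit:
jog_arm:
  increments:
    - [0,0,0,0,0,0,-0.545]
    - [0,0,0,0,0,0,-0.545]
    - [0,0,0,0,0,0,-0.545]

```text
clock: 8.88
position: [0.5687, 0.1563, -0.0035]
ee_rot: [-0.013, 1.0, -0.0, -0.0]
ft_force: [0.3, 0.1, -0.5]
grip_width: 0.232
grasp_force: 12.4
```

Emit:
jog_arm:
  increments:
    - [0,0,0,0,0,0,-0.55]
    - [0,0,0,0,0,0,-0.55]
    - [0,0,0,0,0,0,-0.55]

```text
clock: 9.13
position: [0.5687, 0.1564, -0.0034]
ee_rot: [-0.013, 1.0, 0.0, -0.0]
ft_force: [-0.7, -0.1, -0.9]
grip_width: 0.23
grasp_force: 17.0
```

Emit:
jog_arm:
  increments:
    - [0,0,0,0,0,0,-0.555]
    - [0,0,0,0,0,0,-0.555]
    - [0,0,0,0,0,0,-0.555]

```text
clock: 9.38
position: [0.5688, 0.1565, -0.0034]
ee_rot: [-0.013, 1.0, 0.0, -0.0]
ft_force: [-0.4, 0.1, -0.9]
grip_width: 0.229
grasp_force: 19.6
```

Emit:
jog_arm:
  increments:
    - [0,0,0,0,0,0,-0.56]
    - [0,0,0,0,0,0,-0.56]
    - [0,0,0,0,0,0,-0.56]

```text
clock: 9.63
position: [0.5688, 0.1565, -0.0034]
ee_rot: [-0.013, 1.0, 0.0, 0.0]
ft_force: [-0.1, -0.7, -1.1]
grip_width: 0.225
grasp_force: 19.6
```

Emit:
jog_arm:
  increments:
    - [0,0,0,0,0,0,-0.57]
    - [0,0,0,0,0,0,-0.57]
    - [0,0,0,0,0,0,-0.57]

```text
clock: 9.88
position: [0.5688, 0.1565, -0.0034]
ee_rot: [-0.013, 1.0, 0.0, -0.0]
ft_force: [-0.2, 0.0, -0.3]
grip_width: 0.229
grasp_force: 19.6
```

Emit:
jog_arm:
  increments:
    - [0,0,-0.02,0,0,0,-0.6]
    - [0,0,-0.05,0,0,0,-0.6]
    - [0,0,-0.08,0,0,0,-0.6]
    - [0,0,-0.11,0,0,0,-0.6]
    - [0,0,-0.12,0,0,0,-0.6]

```text
clock: 10.3
position: [0.5708, 0.1569, 0.1213]
ee_rot: [-0.013, 1.0, 0.001, 0.003]
ft_force: [0.9, 0.7, -0.4]
grip_width: 0.231
grasp_force: 19.8
```

Emit:
jog_arm:
  increments:
    - [0.015,0.018,0,0,0,0,-0.6]
    - [0.035,0.043,0,0,0,0,-0.6]
    - [0.055,0.067,0,0,0,0,-0.6]
    - [0.075,0.092,0,0,0,0,-0.6]
    - [0.094,0.115,0,0,0,0,-0.6]

```text
clock: 10.72
position: [0.4703, 0.2701, 0.1163]
ee_rot: [-0.013, 1.0, 0.0, -0.0]
ft_force: [0.1, 0.8, -0.8]
grip_width: 0.232
grasp_force: 12.6
```

Emit:
jog_arm:
  increments:
    - [0.02,0.024,0,0,0,0,-0.6]
    - [0.04,0.048,0,0,0,0,-0.6]
    - [0.06,0.073,0,0,0,0,-0.6]
    - [0.08,0.098,0,0,0,0,-0.6]
    - [0.094,0.115,0,0,0,0,-0.6]

```text
clock: 11.13
position: [0.3722, 0.3838, 0.1163]
ee_rot: [-0.014, 1.0, 0.0, -0.0]
ft_force: [-0.2, -0.1, -1.2]
grip_width: 0.23
grasp_force: 24.1
```

Emit:
jog_arm:
  increments:
    - [0,0,0,0,0,0,-0.6]
    - [0,0,0.025,0,0,0,-0.6]
    - [0,0,0.05,0,0,0,-0.6]
    - [0,0,0.075,0,0,0,-0.6]
    - [0,0,0.087,0,0,0,-0.6]

```text
clock: 11.55
position: [0.3738, 0.3797, 0.0266]
ee_rot: [-0.013, 1.0, -0.001, -0.001]
ft_force: [-1.0, -0.1, -1.2]
grip_width: 0.226
grasp_force: 24.1
```

Emit:
jog_arm:
  increments:
    - [0,0,0,0,0,0,-0.2]
    - [0,0,0,0,0,0,0]
    - [0,0,-0.03,0,0,0,0]
    - [0,0,-0.06,0,0,0,0]
    - [0,0,-0.1,0,0,0,0]

```text
clock: 11.97
position: [0.3746, 0.3809, 0.1311]
ee_rot: [-0.013, 1.0, -0.0, -0.0]
ft_force: [0.1, 1.0, 0.3]
grip_width: 0.501
grasp_force: 0.0
```

```bash
cat >> h.py <<'E'
TC=np.array([.536,.150]);TY=7.2
def slot(s): return TC+s*np.array([np.cos(np.radians(TY)),np.sin(np.radians(TY))])
def job(bar,yaw,s,ztop=.10):
    b=np.array(bar);q=slot(s)
    plan([(*b,ztop,yaw+90),(*b,-.007,yaw+90),(*b,ztop,yaw+90),(*q.round(4),ztop,TY),(*q.round(4),.001,TY),(*q.round(4),ztop,TY)])
E
python3 -c "
from h import *
from workcell import optics
T=np.load('/tmp/top.npz');print(-T['R'].T@T['t'])
c=optics.camera('top')
for n in('brown','blue','white'):
  for b in blobs(c,n,100,6000): print(n,b[0].round(),b[1],rect(c,b[2],.03 if n=='blue' else .02))
job((.610,.366),-34.5,.084)"
```

```text
[ 0.35309636 -0.06047059  1.51124453]
brown [197. 127.] 101 (array([0.71483063, 0.30060037]), (66.55911254882812, 33.52580642700195), -52.762752532958984)
brown [170. 244.] 380 (array([0.37543564, 0.37642035]), (111.27486419677734, 36.8237419128418), 0.3134394586086273)
blue [248. 185.] 4493 (array([0.53618823, 0.1501796 ]), (244.82308959960938, 152.4774932861328), 7.252504825592041)
blue [540. 292.] 4643 (array([ 0.22077852, -0.68050232]), (224.20516967773438, 203.19168090820312), 89.9697494506836)
white [355. 107.] 183 (array([ 0.76134888, -0.16397559]), (40.796531677246094, 39.53992462158203), -10.933494567871094)
white [237. 114.] 104 (array([0.74548718, 0.18071481]), (47.858856201171875, 25.582033157348633), -56.7811279296875)
white [190. 119.] 331 (array([0.73638281, 0.31807233]), (58.19319152832031, 57.27886962890625), -63.93452453613281)
white [370. 150.] 407 (array([ 0.62993091, -0.20384024]), (109.6736068725586, 35.421836853027344), 42.978271484375)
white [318. 157.] 398 (array([ 0.61553387, -0.05087906]), (112.21126556396484, 36.323036193847656), -35.16938781738281)
white 
[... 959 characters left out ...]
0.3842 0.1406] w 0.503036488722178
(np.float64(0.61), np.float64(0.366), 0.1, np.float64(55.5)) -> [-0.2314, -0.0245, 0.0421] [0.011, 0.004, 0.628] rows 6
(np.float64(0.61), np.float64(0.366), -0.007, np.float64(55.5)) -> [0.0, 0.0, 0.107] [0.0, 0.0, 0.0] rows 3
(np.float64(0.61), np.float64(0.366), 0.1, np.float64(55.5)) -> [0.0, 0.0, -0.107] [0.0, 0.0, 0.0] rows 3
(np.float64(0.6193), np.float64(0.1605), 0.1, np.float64(7.2)) -> [-0.1241, -0.1641, 0.0] [0.0, 0.0, 0.843] rows 7
(np.float64(0.6193), np.float64(0.1605), 0.001, np.float64(7.2)) -> [0.0, 0.0, 0.099] [0.0, 0.0, 0.0] rows 3
(np.float64(0.6193), np.float64(0.1605), 0.1, np.float64(7.2)) -> [0.0, 0.0, -0.099] [0.0, 0.0, 0.0] rows 3
```

Emit:
jog_arm:
  increments:
    - [-0.03,-0.003,0,0,0,0,0]
    - [-0.07,-0.007,0,0,0,0,0]
    - [-0.11,-0.011,0,0,0,0,0]
    - [-0.15,-0.015,0,0,0,0,0]
    - [-0.19,-0.019,0,0,0,0,0]

```text
clock: 12.43
position: [0.5678, 0.3676, 0.1321]
ee_rot: [-0.013, 1.0, 0.001, 0.001]
ft_force: [0.7, -0.2, 0.4]
grip_width: 0.495
grasp_force: 0.0
```

Emit:
jog_arm:
  increments:
    - [-0.02,-0.001,0.005,0,0,0.1,0]
    - [-0.03,-0.002,0.01,0,0,0.22,0]
    - [-0.038,-0.003,0.02,0,0,0.34,0]
    - [-0.044,-0.003,0.03,0,0,0.46,0]
    - [-0.044,-0.003,0.03,0,0,0.57,0]

```text
clock: 12.85
position: [0.6104, 0.3648, 0.0992]
ee_rot: [0.272, 0.962, -0.0, 0.0]
ft_force: [-0.6, -0.2, 0.6]
grip_width: 0.505
grasp_force: 0.0
```

Emit:
jog_arm:
  increments:
    - [0,0,0,0,0,0.058,0]
    - [0,0,0,0,0,0.058,0]
    - [0,0,0.03,0,0,0.058,0]
    - [0,0,0.05,0,0,0.058,0]
    - [0,0,0.05,0,0,0.058,0]

```text
clock: 13.27
position: [0.6074, 0.3648, 0.0464]
ee_rot: [0.295, 0.955, -0.002, -0.002]
ft_force: [-1.3, -0.3, -0.7]
grip_width: 0.502
grasp_force: 0.0
```

```bash
python3 -c "
from h import *
from workcell import optics
c=optics.camera('wrist')
for b in blobs(c,'white',1500): print(b[0].round(),b[1],rect(c,b[2],.02))
plan([(.610,.365,-.007,55.5)])"
```

```text
[611.  18.] 2348 (array([0.5910343 , 0.54433472]), (52.21385192871094, 18.142913818359375), 28.71501350402832)
[321. 218.] 9010 (array([0.6086109 , 0.36479117]), (113.46560668945312, 34.930397033691406), -34.24657440185547)
[337. 363.] 1650 (array([0.69644836, 0.3175347 ]), (53.695655822753906, 24.34612274169922), 63.53607940673828)
t 13.3 pos [0.6084 0.3653 0.0488] w 0.49891306114224204
(0.61, 0.365, -0.007, np.float64(55.5)) -> [-0.0016, 0.0008, 0.0558] [-0.002, -0.001, 0.003] rows 2
```

Emit:
jog_arm:
  increments:
    - [0,0,0.02,0,0,0,0]
    - [0,0,0.04,0,0,0,0]
    - [0,0,0.05,0,0,0,0]
    - [0,0,0.056,0,0,0,0]
    - [0,0,0.056,0,0,0,-0.2]

```text
clock: 13.73
position: [0.6093, 0.3656, -0.0063]
ee_rot: [0.296, 0.955, -0.0, -0.0]
ft_force: [0.6, 0.2, -0.3]
grip_width: 0.403
grasp_force: 0.0
```

Emit:
jog_arm:
  increments:
    - [0,0,0,0,0,0,-0.35]
    - [0,0,0,0,0,0,-0.45]
    - [0,0,0,0,0,0,-0.5]
    - [0,0,0,0,0,0,-0.52]
    - [0,0,0,0,0,0,-0.53]

```text
clock: 14.15
position: [0.6096, 0.3657, -0.0057]
ee_rot: [0.296, 0.955, 0.0, 0.0]
ft_force: [0.3, -0.4, -0.6]
grip_width: 0.235
grasp_force: 0.1
```

Emit:
jog_arm:
  increments:
    - [0,0,0,0,0,0,-0.535]
    - [0,0,0,0,0,0,-0.54]
    - [0,0,0,0,0,0,-0.54]
    - [0,0,0,0,0,0,-0.54]
    - [0,0,0,0,0,0,-0.54]

```text
clock: 14.57
position: [0.6096, 0.3657, -0.0058]
ee_rot: [0.296, 0.955, 0.0, 0.0]
ft_force: [-0.7, -1.1, 5.6]
grip_width: 0.232
grasp_force: 7.9
```

Emit:
jog_arm:
  increments:
    - [0,0,-0.015,0,0,0,-0.54]
    - [0,0,-0.04,0,0,0,-0.54]
    - [0,0,-0.07,0,0,0,-0.54]
    - [0,0,-0.095,0,0,0,-0.54]
    - [0,0,-0.106,0,0,0,-0.54]

```text
clock: 14.98
position: [0.6108, 0.3663, 0.1044]
ee_rot: [0.296, 0.955, 0.002, 0.002]
ft_force: [0.9, 0.2, -0.6]
grip_width: 0.229
grasp_force: 7.4
```

Emit:
jog_arm:
  increments:
    - [-0.015,-0.02,0,0,0,0,-0.54]
    - [-0.035,-0.046,0,0,0,0,-0.54]
    - [-0.055,-0.073,0,0,0,0,-0.54]
    - [-0.075,-0.099,0,0,0,0,-0.54]
    - [-0.095,-0.126,0,0,0,0,-0.54]

```text
clock: 15.4
position: [0.6157, 0.2064, 0.0992]
ee_rot: [0.296, 0.955, -0.0, -0.0]
ft_force: [0.8, -1.1, -1.7]
grip_width: 0.231
grasp_force: 7.4
```

Emit:
jog_arm:
  increments:
    - [-0.015,-0.02,0,0,0,0.08,-0.54]
    - [-0.024,-0.033,0,0,0,0.19,-0.54]
    - [-0.029,-0.038,0,0,0,0.3,-0.54]
    - [-0.029,-0.038,0,0,0,0.41,-0.54]
    - [-0.029,-0.038,0,0,0,0.52,-0.54]

```text
clock: 15.82
position: [0.6184, 0.1591, 0.0993]
ee_rot: [0.535, 0.845, -0.0, -0.0]
ft_force: [-1.1, 0.7, -0.9]
grip_width: 0.232
grasp_force: 7.4
```

Emit:
jog_arm:
  increments:
    - [0,0,0,0,0,0.11,-0.54]
    - [0,0,0,0,0,0.22,-0.54]
    - [0,0,0,0,0,0.323,-0.54]
    - [0,0,0,0,0,0.323,-0.54]
    - [0,0,0,0,0,0.323,-0.54]

```text
clock: 16.23
position: [0.6183, 0.1602, 0.0992]
ee_rot: [0.66, 0.751, -0.0, -0.0]
ft_force: [-1.3, -0.4, -0.9]
grip_width: 0.231
grasp_force: 7.4
```

```bash
python3 -c "
from h import *
q=slot(.084).round(4)
plan([(*q,.05,TY),(*q,.001,TY)])"
```

```text
t 16.2 pos [0.6183 0.1602 0.0992] w 0.23134908413216967
(np.float64(0.6193), np.float64(0.1605), 0.05, np.float64(7.2)) -> [0.0002, 0.001, 0.0492] [-0.001, 0.0, 0.004] rows 2
(np.float64(0.6193), np.float64(0.1605), 0.001, np.float64(7.2)) -> [0.0, 0.0, 0.049] [0.0, 0.0, 0.0] rows 2
```

Emit:
jog_arm:
  increments:
    - [0,0.001,0.03,0,0,0,-0.54]
    - [0,0.001,0.06,0,0,0,-0.54]
    - [0,0.001,0.08,0,0,0,-0.54]
    - [0,0.001,0.088,0,0,0,-0.54]
    - [0,0.001,0.094,0,0,0,-0.54]

```text
clock: 16.65
position: [0.619, 0.1601, 0.0044]
ee_rot: [0.66, 0.751, -0.001, -0.0]
ft_force: [-0.4, 0.6, -0.1]
grip_width: 0.228
grasp_force: 7.4
```

Emit:
jog_arm:
  increments:
    - [0,0,0.002,0,0,0,-0.54]
    - [0,0,0.004,0,0,0,-0.54]
    - [0,0,0.004,0,0,0,-0.5]
    - [0,0,0.004,0,0,0,-0.44]
    - [0,0,0.004,0,0,0,-0.42]

```text
clock: 17.07
position: [0.6204, 0.1605, 0.0027]
ee_rot: [0.661, 0.75, 0.001, 0.0]
ft_force: [-0.1, 0.0, -0.0]
grip_width: 0.288
grasp_force: 0.0
```

Emit:
jog_arm:
  increments:
    - [0,0,-0.01,0,0,0,-0.42]
    - [0,0,-0.04,0,0,0,-0.4]
    - [0,0,-0.07,0,0,0,0]
    - [0,0,-0.098,0,0,0,0]
    - [0,0,-0.098,0,0,0,0]

```text
clock: 17.48
position: [0.6231, 0.1608, 0.107]
ee_rot: [0.661, 0.75, 0.004, 0.002]
ft_force: [1.0, -0.4, 1.3]
grip_width: 0.5
grasp_force: 0.0
```

```bash
cat >> h.py <<'E'
def look():
    from workcell import optics
    c=optics.camera('top')
    for n in('blue','white','yellow'):
        for b in blobs(c,n,120,6000):
            if 150<b[0][0]<400 and 120<b[0][1]<240: print(n,b[0].round(),b[1],*rect(c,b[2],.03 if n=='blue' else 0 if n=='yellow' else .02))
    return c
E
python3 -c "
from h import *
look()
job((.615,-.051),-35.2,.042)"
```

```text
blue [259. 189.] 2436 [0.53920898 0.12307997] (245.6796417236328, 97.97494506835938) 6.929402828216553
white [208. 174.] 5721 [0.56037708 0.25293675] (482.7217102050781, 152.53797912597656) 5.8659563064575195
white [371. 151.] 379 [ 0.62912109 -0.20451508] (107.57044219970703, 35.29828643798828) 42.9743537902832
white [317. 158.] 349 [ 0.61447168 -0.05025904] (109.72528076171875, 36.31576156616211) -35.300270080566406
white [255. 155.] 223 [0.62317145 0.1347088 ] (64.10588073730469, 36.4124870300293) -79.9001111984253
white [370. 206.] 407 [ 0.46717609 -0.19819995] (111.71121215820312, 35.72643280029297) -19.64600372314453
white [316. 212.] 405 [ 0.45460596 -0.04252805] (109.53313446044922, 34.64289855957031) -1.4117202758789062
yellow [337. 134.] 559 [ 0.65086639 -0.12372652] (217.91546630859375, 129.60104370117188) 83.74650573730469
yellow [303. 202.] 331 [ 0.49660022 -0.00681978] (161.53428649902344, 31.997251510620117) -1.2617416381835938
yellow [349. 227.] 272 [ 0.40975079 -0.13577734] (142.4632110595703, 23.229503631591797) 88.58476257324219
t 17.5 pos [0.622  0.1607 0.1042] w 0.4970706515413264
(np.float64(0.615), np.float64(-0.051), 0.1, np.float64(54.8)) -> [-0.2091, -0.0335, 0.0035] [0.007, 0.001, -0.831] rows 7
(np.float64(0.615), np.float64(-0.051), -0.007, np.float64(54.8)) -> [0.0, 0.0, 0.107] [0.0, 0.0, 0.0] rows 3
(np.float64(0.615), np.float64(-0.051), 0.1, np.float64(54.8)) -> [0.0, 0.0, -0.107] [0.0, 0.0, 0.0] rows 3
(np.float64(0.5777), np.float64(0.1553), 0.1, np.float64(7.2)) -> [0.1494, 0.1471, 0.0] [0.0, 0.0, 0.831] rows 7
(np.float64(0.5777), np.float64(0.1553), 0.001, np.float64(7.2)) -> [0.0, 0.0, 0.099] [0.0, 0.0, 0.0] rows 3
(np.float64(0.5777), np.float64(0.1553), 0.1, np.float64(7.2)) -> [0.0, 0.0, -0.099] [0.0, 0.0, 0.0] rows 3
```

Emit:
jog_arm:
  increments:
    - [-0.02,-0.003,0,0,0,0,0]
    - [-0.055,-0.008,0,0,0,0,0]
    - [-0.09,-0.013,0,0,0,0,0]
    - [-0.13,-0.019,0,0,0,0,0]
    - [-0.17,-0.025,0,0,0,0,0]

```text
clock: 17.95
position: [0.6157, -0.0127, 0.0995]
ee_rot: [0.661, 0.751, 0.0, -0.0]
ft_force: [1.6, -0.4, -0.4]
grip_width: 0.5
grasp_force: 0.0
```

Emit:
jog_arm:
  increments:
    - [-0.02,-0.003,0,0,0,-0.08,0]
    - [-0.034,-0.005,0,0,0,-0.19,0]
    - [-0.039,-0.006,0,0,0,-0.3,0]
    - [-0.039,-0.006,0,0,0,-0.41,0]
    - [-0.039,-0.006,0,0,0,-0.52,0]

```text
clock: 18.37
position: [0.6147, -0.0518, 0.0994]
ee_rot: [0.444, 0.896, -0.0, -0.0]
ft_force: [-0.1, -0.1, -0.3]
grip_width: 0.496
grasp_force: 0.0
```

Emit:
jog_arm:
  increments:
    - [0,0,0,0,0,-0.11,0]
    - [0,0,0,0,0,-0.22,0]
    - [0,0,0.01,0,0,-0.311,0]
    - [0,0,0.04,0,0,-0.311,0]
    - [0,0,0.05,0,0,-0.311,0]

```text
clock: 18.78
position: [0.6133, -0.0508, 0.0465]
ee_rot: [0.302, 0.953, -0.0, -0.002]
ft_force: [-0.4, 0.1, -1.2]
grip_width: 0.498
grasp_force: 0.0
```

```bash
python3 -c "
from h import *
from workcell import optics
c=optics.camera('wrist')
for b in blobs(c,'white',4000): print(b[0].round(),b[1],rect(c,b[2],.02))
plan([(.615,-.051,-.007,54.8)])"
```

```text
[189.  33.] 5016 (array([ 0.48798026, -0.04216837]), (42.97920608520508, 35.412845611572266), -0.48961639404296875)
[321. 216.] 8243 (array([ 0.61360016, -0.05013516]), (111.2801284790039, 33.43800735473633), -34.83375930786133)
t 18.8 pos [ 0.6123 -0.0507  0.0454] w 0.5014460825339935
(0.615, -0.051, -0.007, np.float64(54.8)) -> [-0.0026, 0.0015, 0.0524] [-0.004, -0.005, 0.0] rows 2
```

Emit:
jog_arm:
  increments:
    - [0,0,0.02,0,0,0,0]
    - [0,0,0.04,0,0,0,0]
    - [0,0,0.05,0,0,0,0]
    - [0,0,0.055,0,0,0,0]
    - [0,0,0.055,0,0,0,-0.2]

```text
clock: 19.25
position: [0.6146, -0.051, -0.0059]
ee_rot: [0.302, 0.953, -0.0, -0.001]
ft_force: [0.9, -0.4, 0.6]
grip_width: 0.401
grasp_force: 0.0
```

Emit:
jog_arm:
  increments:
    - [0,0,0,0,0,0,-0.35]
    - [0,0,0,0,0,0,-0.45]
    - [0,0,0,0,0,0,-0.5]
    - [0,0,0,0,0,0,-0.52]
    - [0,0,0,0,0,0,-0.53]

```text
clock: 19.67
position: [0.6157, -0.0508, -0.0048]
ee_rot: [0.302, 0.953, 0.0, 0.001]
ft_force: [0.3, 0.3, 0.5]
grip_width: 0.235
grasp_force: 0.3
```

Emit:
jog_arm:
  increments:
    - [0,0,0,0,0,0,-0.535]
    - [0,0,0,0,0,0,-0.54]
    - [0,0,0,0,0,0,-0.54]
    - [0,0,0,0,0,0,-0.54]

```text
clock: 20.0
position: [0.6156, -0.0508, -0.0048]
ee_rot: [0.302, 0.953, 0.0, 0.0]
ft_force: [-0.1, 0.7, 6.4]
grip_width: 0.23
grasp_force: 7.6
```

Emit:
jog_arm:
  increments:
    - [0,0,-0.015,0,0,0,-0.54]
    - [0,0,-0.04,0,0,0,-0.54]
    - [0,0,-0.07,0,0,0,-0.54]
    - [0,0,-0.095,0,0,0,-0.54]
    - [0,0,-0.105,0,0,0,-0.54]

```text
clock: 20.42
position: [0.6166, -0.0514, 0.103]
ee_rot: [0.302, 0.953, 0.001, 0.002]
ft_force: [0.9, 0.4, -0.9]
grip_width: 0.232
grasp_force: 7.2
```

Emit:
jog_arm:
  increments:
    - [0.018,0.018,0,0,0,0,-0.54]
    - [0.042,0.041,0,0,0,0,-0.54]
    - [0.066,0.065,0,0,0,0,-0.54]
    - [0.092,0.091,0,0,0,0,-0.54]
    - [0.118,0.116,0,0,0,0,-0.54]

```text
clock: 20.83
position: [0.5845, 0.1131, 0.0987]
ee_rot: [0.302, 0.953, -0.0, -0.0]
ft_force: [0.8, 0.3, -1.0]
grip_width: 0.234
grasp_force: 7.2
```

Emit:
jog_arm:
  increments:
    - [0.015,0.015,0,0,0,0.08,-0.54]
    - [0.026,0.026,0,0,0,0.19,-0.54]
    - [0.031,0.031,0,0,0,0.3,-0.54]
    - [0.031,0.031,0,0,0,0.41,-0.54]
    - [0.031,0.031,0,0,0,0.52,-0.54]

```text
clock: 21.25
position: [0.5772, 0.1558, 0.0985]
ee_rot: [0.539, 0.843, -0.001, -0.001]
ft_force: [-0.1, -0.7, -1.7]
grip_width: 0.232
grasp_force: 7.2
```

Emit:
jog_arm:
  increments:
    - [0,0,0,0,0,0.11,-0.54]
    - [0,0,0,0,0,0.22,-0.54]
    - [0,0,0,0,0,0.311,-0.54]
    - [0,0,0,0,0,0.311,-0.54]
    - [0,0,0,0,0,0.311,-0.54]

```text
clock: 21.67
position: [0.5776, 0.1549, 0.0988]
ee_rot: [0.66, 0.751, -0.001, -0.0]
ft_force: [0.1, -0.4, -0.3]
grip_width: 0.232
grasp_force: 7.2
```

```bash
python3 -c "
from h import *
q=slot(.042).round(4)
plan([(*q,.001,TY)])"
```

```text
t 21.7 pos [0.5776 0.1549 0.0988] w 0.23217174603456567
(np.float64(0.5777), np.float64(0.1553), 0.001, np.float64(7.2)) -> [0.0004, 0.0003, 0.0978] [-0.001, 0.0, 0.003] rows 3
```

Emit:
jog_arm:
  increments:
    - [0,0,0.03,0,0,0,-0.54]
    - [0,0,0.06,0,0,0,-0.54]
    - [0,0,0.08,0,0,0,-0.54]
    - [0,0,0.088,0,0,0,-0.54]
    - [0,0,0.094,0,0,0,-0.54]

```text
clock: 22.08
position: [0.5773, 0.1547, 0.0044]
ee_rot: [0.66, 0.751, -0.001, -0.0]
ft_force: [0.3, -0.5, -0.1]
grip_width: 0.234
grasp_force: 7.3
```

Emit:
jog_arm:
  increments:
    - [0,0,0.002,0,0,0,-0.54]
    - [0,0,0.004,0,0,0,-0.54]
    - [0,0,0.004,0,0,0,-0.5]
    - [0,0,0.004,0,0,0,-0.44]
    - [0,0,0.004,0,0,0,-0.42]

```text
clock: 22.5
position: [0.5787, 0.1553, 0.0026]
ee_rot: [0.661, 0.75, 0.001, 0.0]
ft_force: [-0.9, -0.4, -0.0]
grip_width: 0.288
grasp_force: 0.0
```

Emit:
jog_arm:
  increments:
    - [0,0,-0.01,0,0,0,-0.42]
    - [0,0,-0.04,0,0,0,-0.4]
    - [0,0,-0.07,0,0,0,0]
    - [0,0,-0.098,0,0,0,0]
    - [0,0,-0.098,0,0,0,0]

```text
clock: 22.92
position: [0.5814, 0.1556, 0.1066]
ee_rot: [0.661, 0.75, 0.004, 0.002]
ft_force: [1.0, 0.6, 0.5]
grip_width: 0.499
grasp_force: 0.0
```

Emit:
jog_arm:
  increments:
    - [0,0,0,0,0,0,0]
    - [0,0,0,0,0,0,0]

```text
clock: 23.08
position: [0.5779, 0.1551, 0.0999]
ee_rot: [0.661, 0.75, 0.0, -0.0]
ft_force: [-0.0, -0.3, -0.1]
grip_width: 0.499
grasp_force: 0.0
```

```bash
python3 -c "
from h import *
look()
job((.629,-.2045),43,0)"
```

```text
blue [262. 193.] 1847 [0.53998859 0.11694316] (245.7652130126953, 86.36443328857422) 6.7987871170043945
white [212. 192.] 5786 [0.51874249 0.24147647] (510.61602783203125, 153.43023681640625) 7.569953918457031
white [371. 151.] 339 [ 0.62912402 -0.20451852] (107.57556915283203, 35.286930084228516) 42.96259307861328
white [257. 155.] 181 [0.6243728  0.12632162] (47.169700622558594, 36.98929214477539) -79.9016056060791
white [257. 169.] 215 [0.58482544 0.12827841] (57.89501190185547, 38.02802658081055) 89.37955474853516
white [370. 206.] 407 [ 0.46717609 -0.19819995] (111.71121215820312, 35.72643280029297) -19.64600372314453
white [316. 212.] 405 [ 0.45460596 -0.04252805] (109.53313446044922, 34.64289855957031) -1.4117202758789062
yellow [325. 156.] 1039 [ 0.56039221 -0.11324391] (312.2583312988281, 217.01889038085938) -6.3138427734375
yellow [349. 227.] 273 [ 0.40975079 -0.13577734] (142.4632110595703, 23.229503631591797) 88.58476257324219
t 23.1 pos [0.5775 0.155  0.0992] w 0.4985154654505127
(np.float64(0.629), np.float64(-0.2045), 0.1, np.float64(-47.0)) -> [-0.3631, 0.0058, -0.0008] [-0.001, 0.0, 0.947] rows 9
(np.float64(0.629), np.float64(-0.2045), -0.007, np.float64(-47.0)) -> [0.0, 0.0, 0.107] [0.0, 0.0, 0.0] rows 3
(np.float64(0.629), np.float64(-0.2045), 0.1, np.float64(-47.0)) -> [0.0, 0.0, -0.107] [0.0, 0.0, 0.0] rows 3
(np.float64(0.536), np.float64(0.15), 0.1, np.float64(7.2)) -> [0.1738, -0.3227, 0.0] [0.0, 0.0, -0.946] rows 9
(np.float64(0.536), np.float64(0.15), 0.001, np.float64(7.2)) -> [0.0, 0.0, 0.099] [0.0, 0.0, 0.0] rows 3
(np.float64(0.536), np.float64(0.15), 0.1, np.float64(7.2)) -> [0.0, 0.0, -0.099] [0.0, 0.0, 0.0] rows 3
```

Emit:
jog_arm:
  increments:
    - [-0.02,0,0,0,0,0,0]
    - [-0.06,0.001,0,0,0,0,0]
    - [-0.1,0.002,0,0,0,0,0]
    - [-0.14,0.002,0,0,0,0,0]
    - [-0.18,0.003,0,0,0,0,0]

```text
clock: 23.55
position: [0.6028, -0.0249, 0.0986]
ee_rot: [0.661, 0.75, -0.001, -0.001]
ft_force: [1.3, -0.4, -0.6]
grip_width: 0.499
grasp_force: 0.0
```

Emit:
jog_arm:
  increments:
    - [-0.04,0.001,0,0,0,0.1,0]
    - [-0.08,0.001,0,0,0,0.22,0]
    - [-0.12,0.002,0,0,0,0.34,0]
    - [-0.155,0.003,0,0,0,0.45,0]
    - [-0.183,0.003,0,0,0,0.56,0]

```text
clock: 23.97
position: [0.6286, -0.2077, 0.0985]
ee_rot: [0.845, 0.535, -0.001, -0.0]
ft_force: [0.5, -0.1, -0.4]
grip_width: 0.499
grasp_force: 0.0
```

Emit:
jog_arm:
  increments:
    - [0,0,0,0,0,0.11,0]
    - [0,0,0,0,0,0.22,0]
    - [0,0,0.0,0,0,0.33,0]
    - [0,0,0.01,0,0,0.387,0]
    - [0,0,0.03,0,0,0.387,0]

```text
clock: 24.38
position: [0.6303, -0.2048, 0.0701]
ee_rot: [0.931, 0.364, 0.001, 0.001]
ft_force: [-0.1, -0.1, 0.8]
grip_width: 0.498
grasp_force: 0.0
```

Emit:
jog_arm:
  increments:
    - [0,0,0.02,0,0,0,0]
    - [0,0,0.02,0,0,0,0]

```text
clock: 24.55
position: [0.6268, -0.2031, 0.0446]
ee_rot: [0.931, 0.366, -0.003, -0.002]
ft_force: [-0.3, 0.7, -0.8]
grip_width: 0.503
grasp_force: 0.0
```

```bash
python3 -c "
from h import *
from workcell import optics
c=optics.camera('wrist')
for b in blobs(c,'white',4000): print(b[0].round(),b[1],rect(c,b[2],.02))
plan([(.629,-.2045,-.006,-47)])"
```

```text
[323. 211.] 8771 (array([ 0.63069574, -0.20402267]), (111.65585327148438, 33.85380172729492), 43.226409912109375)
t 24.6 pos [ 0.6277 -0.2036  0.0469] w 0.4992404696171964
(0.629, -0.2045, -0.006, np.float64(-47.0)) -> [0.0005, 0.0018, 0.0529] [-0.004, 0.003, -0.001] rows 2
```

Emit:
jog_arm:
  increments:
    - [0,0,0.02,0,0,0,0]
    - [0,0,0.04,0,0,0,0]
    - [0,0,0.05,0,0,0,0]
    - [0,0,0.055,0,0,0,0]
    - [0,0,0.055,0,0,0,-0.2]

```text
clock: 25.02
position: [0.6293, -0.2043, -0.0058]
ee_rot: [0.931, 0.366, -0.001, -0.0]
ft_force: [0.0, -0.4, 0.6]
grip_width: 0.4
grasp_force: 0.0
```

Emit:
jog_arm:
  increments:
    - [0,0,0,0,0,0,-0.35]
    - [0,0,0,0,0,0,-0.45]
    - [0,0,0,0,0,0,-0.5]
    - [0,0,0,0,0,0,-0.52]
    - [0,0,0,0,0,0,-0.53]

```text
clock: 25.43
position: [0.63, -0.2045, -0.0048]
ee_rot: [0.931, 0.366, 0.0, 0.0]
ft_force: [0.3, -0.8, 0.9]
grip_width: 0.235
grasp_force: 0.3
```

Emit:
jog_arm:
  increments:
    - [0,0,0,0,0,0,-0.535]
    - [0,0,0,0,0,0,-0.54]
    - [0,0,0,0,0,0,-0.54]
    - [0,0,0,0,0,0,-0.54]

```text
clock: 25.77
position: [0.63, -0.2045, -0.0048]
ee_rot: [0.931, 0.366, 0.0, 0.0]
ft_force: [-0.5, 0.4, 4.7]
grip_width: 0.232
grasp_force: 7.7
```

Emit:
jog_arm:
  increments:
    - [0,0,-0.015,0,0,0,-0.54]
    - [0,0,-0.04,0,0,0,-0.54]
    - [0,0,-0.07,0,0,0,-0.54]
    - [0,0,-0.095,0,0,0,-0.54]
    - [0,0,-0.105,0,0,0,-0.54]

```text
clock: 26.18
position: [0.6308, -0.2052, 0.104]
ee_rot: [0.931, 0.366, 0.002, 0.001]
ft_force: [1.5, -1.3, -0.7]
grip_width: 0.236
grasp_force: 7.3
```

Emit:
jog_arm:
  increments:
    - [0.01,-0.019,0,0,0,0,-0.54]
    - [0.027,-0.05,0,0,0,0,-0.54]
    - [0.045,-0.084,0,0,0,0,-0.54]
    - [0.063,-0.117,0,0,0,0,-0.54]
    - [0.081,-0.15,0,0,0,0,-0.54]

```text
clock: 26.6
position: [0.5855, -0.0377, 0.0993]
ee_rot: [0.931, 0.366, -0.0, -0.0]
ft_force: [2.3, 0.1, -0.6]
grip_width: 0.23
grasp_force: 7.3
```

Emit:
jog_arm:
  increments:
    - [0.019,-0.035,0,0,0,-0.08,-0.54]
    - [0.038,-0.07,0,0,0,-0.18,-0.54]
    - [0.057,-0.105,0,0,0,-0.28,-0.54]
    - [0.075,-0.14,0,0,0,-0.38,-0.54]
    - [0.093,-0.172,0,0,0,-0.48,-0.54]

```text
clock: 27.02
position: [0.536, 0.1521, 0.0996]
ee_rot: [0.815, 0.579, -0.0, -0.0]
ft_force: [1.4, 0.3, -0.9]
grip_width: 0.233
grasp_force: 7.3
```

Emit:
jog_arm:
  increments:
    - [0,0,0,0,0,-0.1,-0.54]
    - [0,0,0,0,0,-0.2,-0.54]
    - [0,0,0,0,0,-0.3,-0.54]
    - [0,0,0,0,0,-0.4,-0.54]
    - [0,0,0,0,0,-0.466,-0.54]

```text
clock: 27.43
position: [0.537, 0.1498, 0.0994]
ee_rot: [0.659, 0.752, -0.0, -0.0]
ft_force: [0.7, -0.7, -0.7]
grip_width: 0.227
grasp_force: 7.3
```

Emit:
jog_arm:
  increments:
    - [0,0,0,0,0,0,-0.54]
    - [0,0,0,0,0,0,-0.54]

```text
clock: 27.6
position: [0.5372, 0.1497, 0.0995]
ee_rot: [0.662, 0.749, -0.0, -0.0]
ft_force: [-0.1, -0.6, 0.2]
grip_width: 0.235
grasp_force: 7.3
```

```bash
python3 -c "
from h import *
q=slot(0).round(4)
plan([(*q,.001,TY)])"
```

```text
t 27.6 pos [0.5372 0.1497 0.0995] w 0.23478694537983746
(np.float64(0.536), np.float64(0.15), 0.001, np.float64(7.2)) -> [0.0004, -0.0011, 0.0985] [-0.001, -0.0, -0.003] rows 3
```

Emit:
jog_arm:
  increments:
    - [0,-0.001,0.03,0,0,0,-0.54]
    - [0,-0.001,0.06,0,0,0,-0.54]
    - [0,-0.001,0.08,0,0,0,-0.54]
    - [0,-0.001,0.088,0,0,0,-0.54]
    - [0,-0.001,0.094,0,0,0,-0.54]

```text
clock: 28.02
position: [0.5359, 0.1494, 0.0046]
ee_rot: [0.662, 0.749, -0.001, -0.0]
ft_force: [-0.5, -0.3, -0.1]
grip_width: 0.235
grasp_force: 7.3
```

Emit:
jog_arm:
  increments:
    - [0,0,0.002,0,0,0,-0.54]
    - [0,0,0.004,0,0,0,-0.54]
    - [0,0,0.004,0,0,0,-0.5]
    - [0,0,0.004,0,0,0,-0.44]
    - [0,0,0.004,0,0,0,-0.42]

```text
clock: 28.43
position: [0.5371, 0.15, 0.0025]
ee_rot: [0.662, 0.75, 0.001, 0.0]
ft_force: [0.3, -0.2, 0.3]
grip_width: 0.29
grasp_force: 0.0
```

Emit:
jog_arm:
  increments:
    - [0,0,-0.01,0,0,0,-0.42]
    - [0,0,-0.04,0,0,0,-0.4]
    - [0,0,-0.07,0,0,0,0]
    - [0,0,-0.098,0,0,0,0]
    - [0,0,-0.098,0,0,0,0]

```text
clock: 28.85
position: [0.5398, 0.1504, 0.106]
ee_rot: [0.662, 0.75, 0.004, 0.002]
ft_force: [0.7, 0.9, 0.5]
grip_width: 0.501
grasp_force: 0.0
```

Emit:
jog_arm:
  increments:
    - [0,0,0,0,0,0,0]
    - [0,0,0,0,0,0,0]

```text
clock: 29.02
position: [0.5364, 0.1499, 0.0999]
ee_rot: [0.662, 0.75, 0.0, -0.0]
ft_force: [-0.4, -0.1, -0.2]
grip_width: 0.494
grasp_force: 0.0
```

```bash
python3 - <<'E'
s=open('h.py').read()
s=s.replace("a=az+((a-az+90)%180)-90","yc=r.apply([0,1,0]);az=np.degrees(np.arctan2(yc[1],yc[0]));a=az+((a-az+90)%180)-90")
open('h.py','w').write(s)
E
python3 -c "
from h import *
look()
job((.467,-.198),-19.6,-.042)"
```

```text
blue [263. 193.] 1507 [0.54005072 0.11615402] (245.6796417236328, 84.28677368164062) 6.929402828216553
white [216. 216.] 5602 [0.4393421  0.22833527] (481.6446228027344, 144.7183837890625) 6.497757434844971
white [256. 155.] 212 [0.62332849 0.13218555] (59.08209991455078, 36.98929214477539) -79.9016056060791
white [259. 169.] 180 [0.58477234 0.12249808] (46.323429107666016, 38.03021240234375) 89.33782196044922
white [259. 184.] 209 [0.54258917 0.12295442] (57.83061599731445, 34.95268630981445) 88.60015869140625
white [370. 206.] 406 [ 0.46717609 -0.19819995] (111.71121215820312, 35.72643280029297) -19.64600372314453
white [316. 212.] 405 [ 0.45460596 -0.04252805] (109.53313446044922, 34.64289855957031) -1.4117202758789062
yellow [333. 158.] 1228 [ 0.56034442 -0.11364658] (312.3113708496094, 217.94314575195312) -6.331001281738281
yellow [349. 227.] 272 [ 0.40947925 -0.13564711] (142.5977020263672, 21.219680786132812) 87.22154998779297
t 29.1 pos [0.5361 0.1498 0.0993] w 0.4987430234134222
(np.float64(0.467), np.float64(-0.198), 0.1, np.float64(70.4)) -> [-0.3364, -0.1119, -0.0007] [-0.001, -0.0, -1.104] rows 9
(np.float64(0.467), np.float64(-0.198), -0.007, np.float64(70.4)) -> [0.0, 0.0, 0.107] [0.0, 0.0, 0.0] rows 3
(np.float64(0.467), np.float64(-0.198), 0.1, np.float64(70.4)) -> [0.0, 0.0, -0.107] [0.0, 0.0, 0.0] rows 3
(np.float64(0.4943), np.float64(0.1447), 0.1, np.float64(7.2)) -> [0.0892, 0.332, 0.0] [0.0, 0.0, 1.103] rows 9
(np.float64(0.4943), np.float64(0.1447), 0.001, np.float64(7.2)) -> [0.0, 0.0, 0.099] [0.0, 0.0, 0.0] rows 3
(np.float64(0.4943), np.float64(0.1447), 0.1, np.float64(7.2)) -> [0.0, 0.0, -0.099] [0.0, 0.0, 0.0] rows 3
```

Emit:
jog_arm:
  increments:
    - [-0.02,-0.006,0,0,0,0,0]
    - [-0.055,-0.018,0,0,0,0,0]
    - [-0.092,-0.03,0,0,0,0,0]
    - [-0.13,-0.043,0,0,0,0,0]
    - [-0.166,-0.055,0,0,0,0,0]

```text
clock: 29.48
position: [0.5012, -0.0238, 0.0987]
ee_rot: [0.662, 0.75, -0.001, -0.001]
ft_force: [1.0, -1.2, -0.2]
grip_width: 0.502
grasp_force: 0.0
```

Emit:
jog_arm:
  increments:
    - [-0.036,-0.012,0,0,0,-0.1,0]
    - [-0.072,-0.024,0,0,0,-0.22,0]
    - [-0.108,-0.036,0,0,0,-0.33,0]
    - [-0.142,-0.048,0,0,0,-0.44,0]
    - [-0.17,-0.057,0,0,0,-0.55,0]

```text
clock: 29.9
position: [0.4665, -0.1961, 0.0989]
ee_rot: [0.438, 0.899, -0.0, -0.001]
ft_force: [0.7, -0.3, 0.1]
grip_width: 0.502
grasp_force: 0.0
```

Emit:
jog_arm:
  increments:
    - [0,0,0,0,0,-0.11,0]
    - [0,0,0,0,0,-0.22,0]
    - [0,0,0,0,0,-0.33,0]
    - [0,0,0,0,0,-0.44,0]
    - [0,0,0,0,0,-0.554,0]

```text
clock: 30.32
position: [0.4673, -0.194, 0.0986]
ee_rot: [0.175, 0.985, -0.0, -0.001]
ft_force: [0.1, 0.1, -0.9]
grip_width: 0.497
grasp_force: 0.0
```

Emit:
jog_arm:
  increments:
    - [0,0,0.02,0,0,0,0]
    - [0,0,0.04,0,0,0,0]
    - [0,0,0.05,0,0,0,0]
    - [0,0,0.05,0,0,0,0]

```text
clock: 30.65
position: [0.466, -0.1936, 0.047]
ee_rot: [0.177, 0.984, -0.0, -0.003]
ft_force: [-0.5, -0.0, -0.5]
grip_width: 0.501
grasp_force: 0.0
```

```bash
python3 -c "
from h import *
from workcell import optics
c=optics.camera('wrist')
for b in blobs(c,'white',4000): print(b[0].round(),b[1],rect(c,b[2],.02))
plan([(.467,-.198,-.006,70.4)])"
```

```text
[575. 102.] 10989 (array([ 0.45230487, -0.04370103]), (109.81128692626953, 33.27345657348633), -0.19561004638671875)
[311. 217.] 7996 (array([ 0.46576651, -0.19876538]), (112.08147430419922, 33.60244369506836), -19.871368408203125)
t 30.7 pos [ 0.4669 -0.1939  0.0485] w 0.5003581895414041
(0.467, -0.198, -0.006, np.float64(70.4)) -> [-0.0017, -0.0037, 0.0544] [-0.001, -0.003, -0.014] rows 2
```

Emit:
jog_arm:
  increments:
    - [-0.002,-0.004,0.01,0,0,-0.01,0]
    - [-0.002,-0.004,0.03,0,0,-0.01,0]
    - [-0.002,-0.004,0.045,0,0,-0.01,0]
    - [-0.002,-0.004,0.055,0,0,-0.01,0]
    - [-0.002,-0.004,0.055,0,0,-0.01,-0.2]

```text
clock: 31.12
position: [0.4678, -0.1982, -0.0064]
ee_rot: [0.172, 0.985, -0.0, -0.001]
ft_force: [-1.0, 0.7, -0.6]
grip_width: 0.408
grasp_force: 0.0
```

Emit:
jog_arm:
  increments:
    - [0,0,0,0,0,0,-0.35]
    - [0,0,0,0,0,0,-0.45]
    - [0,0,0,0,0,0,-0.5]
    - [0,0,0,0,0,0,-0.52]
    - [0,0,0,0,0,0,-0.53]

```text
clock: 31.53
position: [0.469, -0.1987, -0.0048]
ee_rot: [0.172, 0.985, 0.0, 0.001]
ft_force: [0.3, -0.5, 0.9]
grip_width: 0.238
grasp_force: 0.3
```

Emit:
jog_arm:
  increments:
    - [0,0,0,0,0,0,-0.535]
    - [0,0,0,0,0,0,-0.54]
    - [0,0,0,0,0,0,-0.54]
    - [0,0,0,0,0,0,-0.54]

```text
clock: 31.87
position: [0.469, -0.1987, -0.0048]
ee_rot: [0.172, 0.985, 0.0, 0.0]
ft_force: [-0.8, -0.8, 5.7]
grip_width: 0.228
grasp_force: 7.6
```

Emit:
jog_arm:
  increments:
    - [0,0,-0.015,0,0,0,-0.54]
    - [0,0,-0.04,0,0,0,-0.54]
    - [0,0,-0.07,0,0,0,-0.54]
    - [0,0,-0.095,0,0,0,-0.54]
    - [0,0,-0.105,0,0,0,-0.54]

```text
clock: 32.28
position: [0.4698, -0.199, 0.1026]
ee_rot: [0.172, 0.985, 0.0, 0.002]
ft_force: [1.9, -0.0, -1.1]
grip_width: 0.23
grasp_force: 7.2
```

Emit:
jog_arm:
  increments:
    - [0.005,0.018,0,0,0,0,-0.54]
    - [0.014,0.052,0,0,0,0,-0.54]
    - [0.024,0.088,0,0,0,0,-0.54]
    - [0.034,0.125,0,0,0,0,-0.54]
    - [0.043,0.161,0,0,0,0,-0.54]

```text
clock: 32.7
position: [0.482, -0.0305, 0.0992]
ee_rot: [0.172, 0.985, 0.0, -0.0]
ft_force: [0.9, 0.2, 0.2]
grip_width: 0.232
grasp_force: 7.2
```

Emit:
jog_arm:
  increments:
    - [0.01,0.036,0,0,0,0.09,-0.54]
    - [0.019,0.072,0,0,0,0.2,-0.54]
    - [0.029,0.108,0,0,0,0.31,-0.54]
    - [0.038,0.142,0,0,0,0.42,-0.54]
    - [0.046,0.171,0,0,0,0.53,-0.54]

```text
clock: 33.12
position: [0.4967, 0.1469, 0.099]
ee_rot: [0.426, 0.905, 0.0, -0.001]
ft_force: [-0.1, -0.4, -2.2]
grip_width: 0.23
grasp_force: 7.3
```

Emit:
jog_arm:
  increments:
    - [0,0,0,0,0,0.11,-0.54]
    - [0,0,0,0,0,0.22,-0.54]
    - [0,0,0,0,0,0.33,-0.54]
    - [0,0,0,0,0,0.45,-0.54]
    - [0,0,0,0,0,0.573,-0.54]

```text
clock: 33.53
position: [0.4968, 0.144, 0.0988]
ee_rot: [0.665, 0.747, -0.001, -0.0]
ft_force: [-0.3, -1.0, -0.3]
grip_width: 0.229
grasp_force: 7.3
```

Emit:
jog_arm:
  increments:
    - [0,0,0,0,0,0,-0.54]
    - [0,0,0,0,0,0,-0.54]

```text
clock: 33.7
position: [0.497, 0.144, 0.0991]
ee_rot: [0.661, 0.75, -0.0, -0.0]
ft_force: [-0.4, 0.5, -0.4]
grip_width: 0.235
grasp_force: 7.3
```

```bash
python3 -c "
from h import *
q=slot(-.042).round(4)
plan([(*q,.001,TY)])"
```

```text
t 33.7 pos [0.497  0.144  0.0991] w 0.23488676136467676
(np.float64(0.4943), np.float64(0.1447), 0.001, np.float64(7.2)) -> [0.001, -0.0025, 0.0981] [-0.001, 0.0, 0.0] rows 3
```

Emit:
jog_arm:
  increments:
    - [0.001,-0.003,0.03,0,0,0,-0.54]
    - [0.001,-0.003,0.06,0,0,0,-0.54]
    - [0.001,-0.003,0.08,0,0,0,-0.54]
    - [0.001,-0.003,0.088,0,0,0,-0.54]
    - [0.001,-0.003,0.094,0,0,0,-0.54]

```text
clock: 34.12
position: [0.4937, 0.1443, 0.0046]
ee_rot: [0.662, 0.75, -0.001, -0.0]
ft_force: [0.8, -1.2, -1.2]
grip_width: 0.231
grasp_force: 7.3
```

Emit:
jog_arm:
  increments:
    - [0,0,0.002,0,0,0,-0.54]
    - [0,0,0.004,0,0,0,-0.54]
    - [0,0,0.004,0,0,0,-0.5]
    - [0,0,0.004,0,0,0,-0.44]
    - [0,0,0.004,0,0,0,-0.42]

```text
clock: 34.53
position: [0.4949, 0.145, 0.0025]
ee_rot: [0.663, 0.749, 0.001, 0.0]
ft_force: [0.3, -0.0, 0.8]
grip_width: 0.286
grasp_force: 0.0
```

Emit:
jog_arm:
  increments:
    - [0,0,-0.01,0,0,0,-0.42]
    - [0,0,-0.04,0,0,0,-0.4]
    - [0,0,-0.07,0,0,0,0]
    - [0,0,-0.098,0,0,0,0]
    - [0,0,-0.098,0,0,0,0]

```text
clock: 34.95
position: [0.4975, 0.1455, 0.1058]
ee_rot: [0.663, 0.749, 0.004, 0.001]
ft_force: [0.9, 0.9, 0.4]
grip_width: 0.503
grasp_force: 0.0
```

Emit:
jog_arm:
  increments:
    - [0,0,0,0,0,0,0]
    - [0,0,0,0,0,0,0]

```text
clock: 35.12
position: [0.4941, 0.1447, 0.0998]
ee_rot: [0.663, 0.749, 0.0, -0.0]
ft_force: [-0.4, -0.9, -1.1]
grip_width: 0.499
grasp_force: 0.0
```

```bash
python3 -c "
from h import *
c=look();cv2.imwrite('pics/t5.png',cv2.resize(c['color'][110:260,130:410,::-1],None,fx=2.5,fy=2.5))
job((.454,-.043),-1,-.084)"
```

```text
blue [260. 184.] 1283 [0.53564258 0.14947705] (245.82444763183594, 151.7740936279297) 7.517746925354004
white [254. 155.] 249 [0.62208368 0.13917496] (73.2809066772461, 36.98929214477539) -79.9016056060791
white [223. 237.] 5752 [0.3825946  0.20860922] (488.2167053222656, 145.07289123535156) 10.392755508422852
white [257. 169.] 218 [0.58183362 0.12879614] (61.289737701416016, 37.11429977416992) -81.7823429107666
white [260. 183.] 182 [0.54248425 0.11866792] (49.25454330444336, 34.95283508300781) 88.60112762451172
white [262. 198.] 190 [0.49849045 0.11558621] (52.42041015625, 35.771087646484375) -81.87259864807129
white [316. 213.] 374 [ 0.45315454 -0.04250557] (106.62993621826172, 34.6162109375) -1.4116744995117188
yellow [340. 174.] 1727 [ 0.56018152 -0.11388934] (312.51519775390625, 218.27452087402344) -6.27166748046875
t 35.2 pos [0.4938 0.1445 0.0992] w 0.5044628333115675
(np.float64(0.454), np.float64(-0.043), 0.1, np.float64(89.0)) -> [-0.1813, -0.0623, -0.0008] [-0.001, -0.001, -1.431] rows 12
(np.float64(0.454), np.float64(-0.043), -0.007, np.float64(89.0)) -> [0.0, 0.0, 0.107] [0.0, 0.0, 0.0] rows 3
(np.float64(0.454), np.float64(-0.043), 0.1, np.float64(89.0)) -> [0.0, 0.0, -0.107] [0.0, 0.0, 0.0] rows 3
(np.float64(0.4527), np.float64(0.1395), 0.1, np.float64(7.2)) -> [0.0045, 0.1824, 0.0] [0.0, 0.0, 1.428] rows 12
(np.float64(0.4527), np.float64(0.1395), 0.001, np.float64(7.2)) -> [0.0, 0.0, 0.099] [0.0, 0.0, 0.0] rows 3
(np.float64(0.4527), np.float64(0.1395), 0.1, np.float64(7.2)) -> [0.0, 0.0, -0.099] [0.0, 0.0, 0.0] rows 3
```

View pics/t5.png

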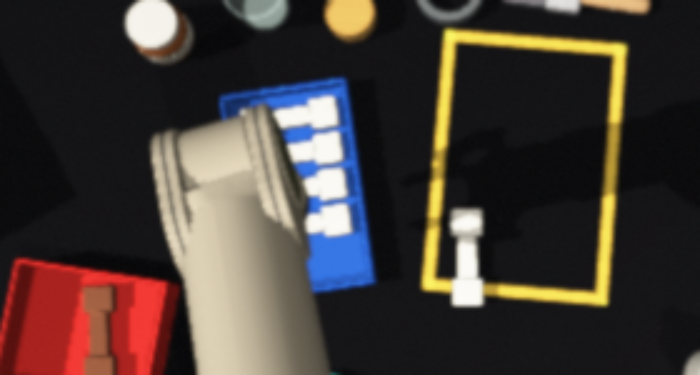

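Four bars lie side by side in the tray (crop rows 110–220), the used bar is in the bin, and the last white bar is at crop (467,255).

Emit:
jog_arm:
  increments:
    - [-0.03,-0.01,0,0,0,-0.08,0]
    - [-0.067,-0.023,0,0,0,-0.18,0]
    - [-0.104,-0.036,0,0,0,-0.28,0]
    - [-0.142,-0.049,0,0,0,-0.38,0]
    - [-0.18,-0.063,0,0,0,-0.48,0]

```text
clock: 35.58
position: [0.4523, -0.0434, 0.0987]
ee_rot: [0.463, 0.886, -0.001, -0.001]
ft_force: [1.8, -0.4, -0.5]
grip_width: 0.5
grasp_force: 0.0
```

Emit:
jog_arm:
  increments:
    - [0,0,0,0,0,-0.11,0]
    - [0,0,0,0,0,-0.22,0]
    - [0,0,0,0,0,-0.33,0]
    - [0,0,0,0,0,-0.44,0]
    - [0,0,0,0,0,-0.55,0]

```text
clock: 36.0
position: [0.4528, -0.0419, 0.0986]
ee_rot: [0.205, 0.979, -0.0, -0.001]
ft_force: [0.6, 0.4, -0.6]
grip_width: 0.497
grasp_force: 0.0
```

Emit:
jog_arm:
  increments:
    - [0,0,0,0,0,-0.11,0]
    - [0,0,0,0,0,-0.22,0]
    - [0,0,0,0,0,-0.33,0]
    - [0,0,0.01,0,0,-0.4,0]
    - [0,0,0.03,0,0,-0.4,0]

```text
clock: 36.42
position: [0.4545, -0.0417, 0.07]
ee_rot: [0.007, 1.0, 0.0, 0.001]
ft_force: [1.2, 0.1, 0.1]
grip_width: 0.5
grasp_force: 0.0
```

Emit:
jog_arm:
  increments:
    - [0,0,0.01,0,0,0,0]
    - [0,0,0.02,0,0,0,0]
    - [0,0,0.02,0,0,0,0]

```text
clock: 36.67
position: [0.452, -0.0419, 0.0475]
ee_rot: [0.01, 1.0, -0.001, -0.002]
ft_force: [-0.1, 0.1, 0.4]
grip_width: 0.5
grasp_force: 0.0
```

```bash
python3 -c "
from h import *
from workcell import optics
c=optics.camera('wrist')
for b in blobs(c,'white',4000): print(b[0].round(),b[1],rect(c,b[2],.02))
plan([(.4535,-.043,-.006,89)])"
```

```text
[316. 216.] 8400 (array([ 0.45125238, -0.04332091]), (111.57234954833984, 33.798728942871094), 0.009256677702069283)
[588. 359.] 4867 (array([0.55793201, 0.14232845]), (89.76287078857422, 64.10737609863281), 88.85737609863281)
t 36.7 pos [ 0.4527 -0.0419  0.0486] w 0.500768022135698
(0.4535, -0.043, -0.006, np.float64(89.0)) -> [-0.0009, -0.001, 0.0546] [-0.001, -0.003, -0.002] rows 2
```

Emit:
jog_arm:
  increments:
    - [0,-0.001,0.01,0,0,0,0]
    - [0,-0.001,0.03,0,0,0,0]
    - [0,-0.001,0.045,0,0,0,0]
    - [0,-0.001,0.055,0,0,0,0]
    - [0,-0.001,0.055,0,0,0,-0.2]

```text
clock: 37.13
position: [0.4525, -0.0428, -0.007]
ee_rot: [0.009, 1.0, -0.0, -0.001]
ft_force: [-0.8, -0.1, -0.0]
grip_width: 0.403
grasp_force: 0.0
```

Emit:
jog_arm:
  increments:
    - [0,0,0,0,0,0,-0.35]
    - [0,0,0,0,0,0,-0.45]
    - [0,0,0,0,0,0,-0.5]
    - [0,0,0,0,0,0,-0.52]
    - [0,0,0,0,0,0,-0.53]

```text
clock: 37.55
position: [0.4543, -0.0426, -0.0047]
ee_rot: [0.009, 1.0, 0.0, 0.001]
ft_force: [0.3, -0.3, 3.3]
grip_width: 0.235
grasp_force: 2.5
```

Emit:
jog_arm:
  increments:
    - [0,0,0,0,0,0,-0.535]
    - [0,0,0,0,0,0,-0.54]
    - [0,0,0,0,0,0,-0.54]
    - [0,0,0,0,0,0,-0.54]

```text
clock: 37.88
position: [0.4543, -0.0427, -0.0047]
ee_rot: [0.009, 1.0, 0.0, 0.001]
ft_force: [-1.3, -0.5, 7.8]
grip_width: 0.236
grasp_force: 9.3
```

Emit:
jog_arm:
  increments:
    - [0,0,-0.015,0,0,0,-0.54]
    - [0,0,-0.04,0,0,0,-0.54]
    - [0,0,-0.07,0,0,0,-0.54]
    - [0,0,-0.095,0,0,0,-0.54]
    - [0,0,-0.105,0,0,0,-0.54]

```text
clock: 38.3
position: [0.4551, -0.0427, 0.1027]
ee_rot: [0.01, 1.0, 0.001, 0.002]
ft_force: [1.2, 0.6, -1.1]
grip_width: 0.229
grasp_force: 7.2
```

Emit:
jog_arm:
  increments:
    - [0,0.02,0,0,0,0.08,-0.54]
    - [0.001,0.055,0,0,0,0.18,-0.54]
    - [0.002,0.092,0,0,0,0.28,-0.54]
    - [0.003,0.13,0,0,0,0.38,-0.54]
    - [0.003,0.168,0,0,0,0.48,-0.54]

```text
clock: 38.72
position: [0.4531, 0.127, 0.0993]
ee_rot: [0.249, 0.968, 0.0, -0.0]
ft_force: [1.8, 0.5, -0.5]
grip_width: 0.232
grasp_force: 7.2
```

Emit:
jog_arm:
  increments:
    - [0,0,0,0,0,0.11,-0.54]
    - [0,0,0,0,0,0.22,-0.54]
    - [0,0,0,0,0,0.33,-0.54]
    - [0,0,0,0,0,0.44,-0.54]
    - [0,0,0,0,0,0.55,-0.54]

```text
clock: 39.13
position: [0.4534, 0.1254, 0.099]
ee_rot: [0.503, 0.864, -0.0, -0.0]
ft_force: [-0.6, 0.1, -1.3]
grip_width: 0.228
grasp_force: 7.3
```

Emit:
jog_arm:
  increments:
    - [0,0,0,0,0,0.11,-0.54]
    - [0,0,0,0,0,0.22,-0.54]
    - [0,0,0,0,0,0.33,-0.54]
    - [0,0,0,0,0,0.398,-0.54]
    - [0,0,0,0,0,0.398,-0.54]

```text
clock: 39.55
position: [0.4534, 0.1253, 0.099]
ee_rot: [0.663, 0.748, -0.0, -0.0]
ft_force: [-0.4, 0.7, -1.4]
grip_width: 0.231
grasp_force: 7.3
```

```bash
python3 -c "
from h import *
q=slot(-.084).round(4)
plan([(*q,.001,TY)])"
```

```text
t 39.5 pos [0.4534 0.1253 0.099 ] w 0.2313031595051895
(np.float64(0.4527), np.float64(0.1395), 0.001, np.float64(7.2)) -> [0.0141, 0.0011, 0.098] [-0.001, 0.0, -0.005] rows 3
```

Emit:
jog_arm:
  increments:
    - [0.014,0.001,0,0,0,0,-0.54]
    - [0.014,0.001,0.03,0,0,0,-0.54]
    - [0.014,0.001,0.06,0,0,0,-0.54]
    - [0.014,0.001,0.08,0,0,0,-0.54]
    - [0.014,0.001,0.092,0,0,0,-0.54]

```text
clock: 39.97
position: [0.4515, 0.1388, 0.005]
ee_rot: [0.661, 0.751, -0.002, -0.001]
ft_force: [0.7, 0.3, -1.3]
grip_width: 0.228
grasp_force: 7.3
```

Emit:
jog_arm:
  increments:
    - [0,0,0.003,0,0,0,-0.54]
    - [0,0,0.006,0,0,0,-0.54]
    - [0,0,0.006,0,0,0,-0.5]
    - [0,0,0.006,0,0,0,-0.44]
    - [0,0,0.006,0,0,0,-0.42]

```text
clock: 40.38
position: [0.4538, 0.1397, 0.0025]
ee_rot: [0.662, 0.75, 0.001, 0.0]
ft_force: [0.6, 0.8, 0.7]
grip_width: 0.289
grasp_force: 0.0
```

Emit:
jog_arm:
  increments:
    - [0,0,-0.01,0,0,0,-0.42]
    - [0,0,-0.04,0,0,0,-0.4]
    - [0,0,-0.07,0,0,0,0]
    - [0,0,-0.098,0,0,0,0]
    - [0,0,-0.098,0,0,0,0]

```text
clock: 40.8
position: [0.4562, 0.1404, 0.1057]
ee_rot: [0.662, 0.749, 0.004, 0.001]
ft_force: [1.5, -0.2, -1.1]
grip_width: 0.504
grasp_force: 0.0
```

Emit:
jog_arm:
  increments:
    - [0.03,0,0,0,0,0,0.5]
    - [0.07,0,0,0,0,0,1.0]
    - [0.11,0,0,0,0,0,1.0]
    - [0.15,0,0,0,0,0,1.0]
    - [0.18,0,0,0,0,0,1.0]

```text
clock: 41.22
position: [0.4298, 0.3217, 0.1006]
ee_rot: [0.661, 0.75, 0.001, -0.0]
ft_force: [0.6, 0.1, -0.4]
grip_width: 0.998
grasp_force: 0.0
```

```bash
python3 -c "
from h import *
c=look();cv2.imwrite('pics/t6.png',cv2.resize(c['color'][110:260,130:410,::-1],None,fx=2.5,fy=2.5))
p=TC+.115*np.array([-np.sin(np.radians(TY)),np.cos(np.radians(TY))])
plan([(*p.round(4),.1,TY),(*p.round(4),-.005,TY)])"
```

```text
blue [247. 185.] 1665 [0.53614648 0.15028137] (245.2624053955078, 152.54954528808594) 7.116560459136963
white [245. 157.] 419 [0.6204519  0.15918146] (113.27095794677734, 37.53962707519531) -82.58334589004517
white [247. 171.] 418 [0.57879187 0.15435172] (113.34783172607422, 37.732139587402344) -82.88397693634033
white [248. 185.] 403 [0.53736157 0.15104738] (112.33628845214844, 37.42936325073242) -82.71749639511108
white [249. 200.] 372 [0.49418857 0.14734021] (110.7885971069336, 34.83463668823242) -81.60072040557861
white [252. 214.] 386 [0.45384473 0.14021526] (111.44287872314453, 37.37257385253906) -81.1113224029541
yellow [339. 176.] 1774 [ 0.56018152 -0.11388934] (312.51519775390625, 218.27452087402344) -6.27166748046875
t 41.3 pos [0.4281 0.3273 0.1005] w 0.9962966349704117
(np.float64(0.5216), np.float64(0.2641), 0.1, np.float64(7.2)) -> [-0.075, 0.0844, 0.0003] [0.001, -0.004, 0.006] rows 3
(np.float64(0.5216), np.float64(0.2641), -0.005, np.float64(7.2)) -> [0.0, 0.0, 0.105] [0.0, 0.0, 0.0] rows 3
```

View pics/t6.png

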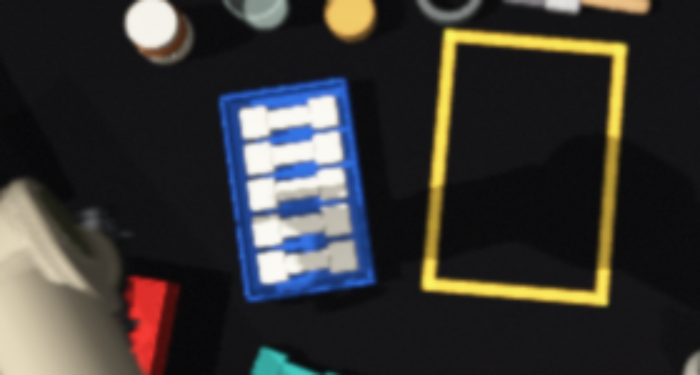

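All five bars lie flat side by side in the tray (crop column ≈290, rows 110–265), and the frame is empty at crop (525,165). Now I get behind the tray's +y wall.

Emit:
jog_arm:
  increments:
    - [-0.02,0.03,0,0,0,0,1.0]
    - [-0.045,0.06,0,0,0,0,1.0]
    - [-0.065,0.094,0,0,0,0,1.0]
    - [-0.065,0.094,0,0,0,0,1.0]
    - [-0.065,0.094,0,0,0,0,1.0]

```text
clock: 41.68
position: [0.5341, 0.2629, 0.1002]
ee_rot: [0.664, 0.748, 0.0, 0.001]
ft_force: [-0.9, 0.2, 0.3]
grip_width: 1.001
grasp_force: 0.0
```

```bash
python3 -c "
from h import *
plan([(.5315,.2655,-.006,TY)])"
```

```text
t 41.7 pos [0.5341 0.2629 0.1002] w 1.0005936671321491
(0.5315, 0.2655, -0.006, np.float64(7.2)) -> [0.003, -0.0024, 0.1062] [0.001, 0.001, -0.006] rows 3
```

Emit:
jog_arm:
  increments:
    - [0.003,-0.002,0.03,0,0,-0.006,1.0]
    - [0.003,-0.002,0.06,0,0,-0.006,1.0]
    - [0.003,-0.002,0.085,0,0,-0.006,1.0]
    - [0.003,-0.002,0.1,0,0,-0.006,1.0]
    - [0.003,-0.002,0.1,0,0,-0.006,1.0]

```text
clock: 42.1
position: [0.5267, 0.2678, -0.0032]
ee_rot: [0.659, 0.752, -0.002, -0.001]
ft_force: [0.8, 1.0, -0.1]
grip_width: 1.001
grasp_force: 0.0
```

Emit:
jog_arm:
  increments:
    - [0,0,0.002,0,0,0,1.0]
    - [0,0,0.004,0,0,0,1.0]
    - [0,0,0.006,0,0,0,1.0]
    - [0,0,0.006,0,0,0,1.0]

```text
clock: 42.43
position: [0.5301, 0.2684, -0.0055]
ee_rot: [0.66, 0.752, 0.001, 0.0]
ft_force: [-0.1, -0.5, 0.7]
grip_width: 1.001
grasp_force: 0.0
```

```bash
python3 - <<'E'
from h import *
from workcell import get_obs
shot('p1.png',268,145)
o=get_obs();p=o['position'];print(p,o['ft_force'])
cs=__import__('workcell').optics.camera('side')
d=cs['depth']
# lowest points of fingers: points near TCP xy
v,u=np.mgrid[150:210:1,300:360:1];px=np.c_[u.ravel(),v.ravel()]
oo,dd=rays(cs,px);P=oo+dd*d[150:210,300:360].ravel()[:,None]
m=(abs(P[:,0]-p[0])<.07)&(abs(P[:,1]-p[1])<.02)
Q=P[m];print('min z near tool',np.sort(Q[Q[:,2]>.006][:,2])[:8].round(4), 'y min',np.sort(Q[Q[:,2]>.012][:,1])[:5])
E
```

```text
[ 0.53011253  0.26813279 -0.00567353] [0.27903138 0.86737289 1.07359282]
min z near tool [0.0202 0.0207 0.0212 0.0212 0.0214 0.0222 0.0239 0.0241] y min [0.24817363 0.24819415 0.24824314 0.24833958 0.24840854]
```

View pics/p1.png

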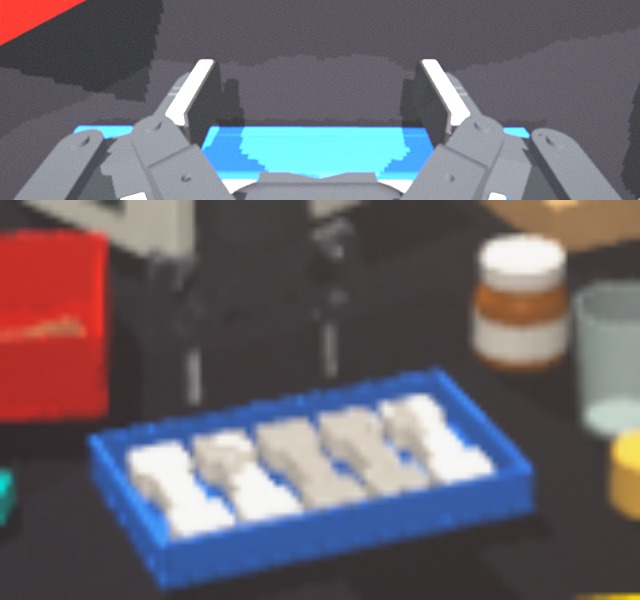

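Both fingertips stand behind the far wall at crop (195,400) and (330,375), about 20 mm above the bench. I go down a bit more and approach.

Emit:
jog_arm:
  increments:
    - [0,0,0.003,0,0,0,1.0]
    - [0,0,0.006,0,0,0,1.0]
    - [-0.006,0,0.007,0,0,0,1.0]
    - [-0.014,0,0.007,0,0,0,1.0]
    - [-0.018,0,0.007,0,0,0,1.0]

```text
clock: 43.0
position: [0.5324, 0.248, -0.0136]
ee_rot: [0.66, 0.751, -0.0, 0.0]
ft_force: [0.9, -0.9, 0.1]
grip_width: 1.003
grasp_force: 0.0
```

Emit:
jog_arm:
  increments:
    - [-0.002,0,0,0,0,0,1.0]
    - [-0.004,0,0,0,0,0,1.0]
    - [-0.006,0,0,0,0,0,1.0]
    - [-0.008,0,0,0,0,0,1.0]
    - [-0.01,0,0,0,0,0,1.0]

```text
clock: 43.42
position: [0.5334, 0.2401, -0.0134]
ee_rot: [0.66, 0.752, 0.0, -0.0]
ft_force: [0.5, -0.5, -1.0]
grip_width: 1.003
grasp_force: 0.0
```

Emit:
jog_arm:
  increments:
    - [-0.002,0,0,0,0,0,1.0]
    - [-0.004,0,0,0,0,0,1.0]
    - [-0.006,0,0,0,0,0,1.0]
    - [-0.008,0,0,0,0,0,1.0]
    - [-0.01,0,0,0,0,0,1.0]

```text
clock: 43.83
position: [0.5345, 0.2311, -0.0134]
ee_rot: [0.659, 0.752, 0.0, -0.0]
ft_force: [-0.9, 3.9, -0.6]
grip_width: 1.002
grasp_force: 2.3
```

Emit:
jog_arm:
  increments:
    - [-0.003,0,0,0,0,0,1.0]
    - [-0.006,0,0,0,0,0,1.0]
    - [-0.009,0,0,0,0,0,1.0]
    - [-0.012,0,0,0,0,0,1.0]
    - [-0.015,0,0,0,0,0,1.0]

```text
clock: 44.25
position: [0.5367, 0.215, -0.0134]
ee_rot: [0.66, 0.752, 0.0, -0.0]
ft_force: [0.1, 4.3, -0.4]
grip_width: 0.999
grasp_force: 2.3
```

```bash
cat >> h.py <<'E'
def tray():
    from workcell import optics,get_obs
    c=optics.camera('top');T0=cv2.inRange(hsv(c),*R['blue'])
    p=np.array(get_obs()['position']);pts=np.vstack([b[2] for b in blobs(c,'blue',30,6000) if 150<b[0][0]<420 and 100<b[0][1]<260])
    r=rect(c,pts,.03);print('tray',r,'tcp',p.round(4),'off',(p[:2]-r[0]).round(4));return c
E
python3 -c "
from h import *
tray()"
```

```text
tray (array([0.53886731, 0.13042993]), (245.76905822753906, 152.4884796142578), 7.526082992553711) tcp [ 0.5369  0.2142 -0.0134] off [-0.002   0.0837]
```

Emit:
jog_arm:
  increments:
    - [-0.005,0,0,0,0,0,1.0]
    - [-0.011,0,0,0,0,0,1.0]
    - [-0.017,0,0,0,0,0,1.0]
    - [-0.023,0,0,0,0,0,1.0]
    - [-0.03,0,0,0,0,0,1.0]

```text
clock: 44.72
position: [0.5406, 0.1853, -0.0134]
ee_rot: [0.66, 0.752, 0.0, -0.0]
ft_force: [-0.4, 4.5, -1.0]
grip_width: 0.999
grasp_force: 2.3
```

Emit:
jog_arm:
  increments:
    - [-0.007,0,0,0,0,0,1.0]
    - [-0.014,0,0,0,0,0,1.0]
    - [-0.021,0,0,0,0,0,1.0]
    - [-0.028,0,0,0,0,0,1.0]
    - [-0.035,0,0,0,0,0,1.0]

```text
clock: 45.13
position: [0.5452, 0.1501, -0.0134]
ee_rot: [0.66, 0.751, 0.0, -0.0]
ft_force: [0.2, 4.8, -0.6]
grip_width: 1.001
grasp_force: 2.4
```

Emit:
jog_arm:
  increments:
    - [-0.007,0,0,0,0,0,1.0]
    - [-0.014,0,0,0,0,0,1.0]
    - [-0.021,0,0,0,0,0,1.0]
    - [-0.028,0,0,0,0,0,1.0]
    - [-0.035,0,0,0,0,0,1.0]

```text
clock: 45.55
position: [0.5497, 0.1155, -0.0134]
ee_rot: [0.66, 0.752, 0.0, -0.0]
ft_force: [-0.5, 4.9, -0.5]
grip_width: 0.998
grasp_force: 2.5
```

```bash
python3 -c "
from h import *
tray()"
```

```text
tray (array([0.55175464, 0.03177297]), (245.6578826904297, 152.62413024902344), 7.506805896759033) tcp [ 0.5499  0.1134 -0.0134] off [-0.0018  0.0816]
```

Emit:
jog_arm:
  increments:
    - [-0.006,0.0006,0,0,0,0.009,1.0]
    - [-0.012,0.0013,0,0,0,0.018,1.0]
    - [-0.018,0.0019,0,0,0,0.028,1.0]
    - [-0.024,0.0026,0,0,0,0.037,1.0]
    - [-0.03,0.0032,0,0,0,0.047,1.0]

```text
clock: 46.02
position: [0.5568, 0.0868, -0.0134]
ee_rot: [0.677, 0.736, 0.0, -0.0]
ft_force: [-0.4, 6.2, 0.3]
grip_width: 1.001
grasp_force: 2.6
```

Emit:
jog_arm:
  increments:
    - [-0.006,0.0006,0,0,0,0.009,1.0]
    - [-0.012,0.0013,0,0,0,0.018,1.0]
    - [-0.018,0.0019,0,0,0,0.028,1.0]
    - [-0.024,0.0026,0,0,0,0.037,1.0]
    - [-0.03,0.0032,0,0,0,0.047,1.0]

```text
clock: 46.43
position: [0.5624, 0.0572, -0.0134]
ee_rot: [0.694, 0.72, 0.0, -0.0]
ft_force: [0.1, 4.8, 0.1]
grip_width: 1.006
grasp_force: 2.6
```

Emit:
jog_arm:
  increments:
    - [-0.006,0.0006,0,0,0,0.009,1.0]
    - [-0.012,0.0013,0,0,0,0.018,1.0]
    - [-0.018,0.0019,0,0,0,0.028,1.0]
    - [-0.024,0.0026,0,0,0,0.037,1.0]
    - [-0.03,0.0032,0,0,0,0.047,1.0]

```text
clock: 46.85
position: [0.5667, 0.0273, -0.0134]
ee_rot: [0.711, 0.703, 0.0, -0.0]
ft_force: [0.2, 5.2, 1.0]
grip_width: 0.999
grasp_force: 2.6
```

```bash
python3 -c "
from h import *
tray()"
```

```text
tray (array([ 0.55806714, -0.05961312]), (243.79165649414062, 148.63949584960938), -1.4253082275390625) tcp [ 0.5668  0.0255 -0.0133] off [0.0087 0.0851]
```

Emit:
jog_arm:
  increments:
    - [-0.006,0.0006,0,0,0,0.009,1.0]
    - [-0.012,0.0013,0,0,0,0.018,1.0]
    - [-0.018,0.0019,0,0,0,0.027,1.0]
    - [-0.024,0.0025,0,0,0,0.036,1.0]
    - [-0.029,0.003,0,0,0,0.043,1.0]

```text
clock: 47.32
position: [0.5694, -0.0016, -0.0134]
ee_rot: [0.726, 0.688, 0.0, -0.0]
ft_force: [-0.2, 6.3, 0.7]
grip_width: 1.002
grasp_force: 2.8
```

Emit:
jog_arm:
  increments:
    - [-0.005,0.0006,0,0,0,0.01,1.0]
    - [-0.01,0.0012,0,0,0,0.018,1.0]
    - [-0.014,0.0018,0,0,0,0.027,1.0]
    - [-0.018,0.0024,0,0,0,0.036,1.0]
    - [-0.021,0.003,0,0,0,0.042,1.0]

```text
clock: 47.73
position: [0.5712, -0.0228, -0.0134]
ee_rot: [0.74, 0.672, 0.0, -0.0]
ft_force: [0.2, 5.8, 1.6]
grip_width: 0.999
grasp_force: 2.9
```

```bash
python3 -c "
from h import *
tray()"
```

```text
tray (array([ 0.55390778, -0.11182219]), (245.73883056640625, 139.89349365234375), -5.514747619628906) tcp [ 0.5713 -0.0236 -0.0134] off [0.0173 0.0882]
```

Emit:
jog_arm:
  increments:
    - [0.01,0,0,0,0,0,1.0]
    - [0.02,0,0,0,0,0,1.0]
    - [0.03,0,-0.02,0,0,0,1.0]
    - [0.03,0,-0.06,0,0,0,0]
    - [0.03,0,-0.1,0,0,0,-1.0]

```text
clock: 48.2
position: [0.5728, 0.0084, 0.0865]
ee_rot: [0.74, 0.673, -0.002, -0.001]
ft_force: [1.3, -1.0, 0.7]
grip_width: 0.747
grasp_force: 0.0
```

Emit:
jog_arm:
  increments:
    - [0,0,-0.04,0,0,0,-1.0]
    - [0,0,-0.08,0,0,0,-1.0]
    - [0,0,-0.11,0,0,0,-1.0]
    - [0,0,-0.11,0,0,0,-1.0]
    - [0,0,-0.11,0,0,0,-1.0]

```text
clock: 48.62
position: [0.575, 0.0078, 0.1982]
ee_rot: [0.74, 0.673, 0.001, 0.001]
ft_force: [-0.3, -0.8, -0.3]
grip_width: 0.006
grasp_force: 0.0
```

```bash
python3 - <<'E'
from h import *
from workcell import optics
c=tray();s=optics.camera('side')
k=[b for b in blobs(c,'red2',15,400)];print([ (b[0].round(1),b[1]) for b in k]);ks=[b for b in blobs(s,'red2',15,200)];print([(b[0].round(1),b[1]) for b in ks])
a=min(k,key=lambda b:np.hypot(*(b[0]-[448,200])))[0];b=min(ks,key=lambda b:np.hypot(*(b[0]-[348,265])))[0]
X,e=tri(c,a,s,b);print('knob',X.round(4),e)
for b in blobs(c,'teal',3000): 
    pts=plane(c,b[2],.024)[:,:2];print('plate',cv2.minAreaRect((pts[pts[:,1]>-.52]*1000).astype(np.float32)),pts[:,1].max(),pts[:,0].min(),pts[:,0].max())
plan([(.45,-.2,.2,-7.6),(.425,-.393,.2,-7.6),(.425,-.393,.09,-7.6)])
E
```

```text
tray (array([ 0.55434534, -0.10647488]), (245.59323120117188, 152.69134521484375), -5.499198913574219) tcp [0.574  0.0078 0.1965] off [0.0197 0.1142]
[(array([448.2, 198.9]), np.int32(28))]
[(array([186.8,  28.8]), np.int32(24)), (array([347.8, 263.5]), np.int32(36))]
knob [ 0.4719 -0.398   0.1246] 0.0037181722898493716
plate ((502.02777099609375, -443.8445739746094), (182.37588500976562, 244.14663696289062), 82.63636779785156) -0.34124498247366825 0.35723713619706965 0.6318837981761625
t 48.7 pos [0.5734 0.0076 0.1955] w -0.00021355937329146883
(0.45, -0.2, 0.2, np.float64(-7.6)) -> [-0.2184, -0.1031, -0.0042] [-0.001, 0.0, 0.037] rows 6
(0.425, -0.393, 0.2, np.float64(-7.6)) -> [-0.1946, 0.0007, 0.0] [0.0, 0.0, 0.0] rows 5
(0.425, -0.393, 0.09, np.float64(-7.6)) -> [0.0, 0.0, 0.11] [0.0, 0.0, 0.0] rows 3
```

The tray stands at (0.554, −0.106), −5.5°, with frame (0.560, −0.114), −6.2°. Next is the lever.

Emit:
jog_arm:
  increments:
    - [-0.03,-0.014,0,0,0,0,-1]
    - [-0.066,-0.031,0,0,0,0,-1]
    - [-0.102,-0.048,0,0,0,0,-1]
    - [-0.138,-0.065,0,0,0,0,-1]
    - [-0.174,-0.082,0,0,0,0,-1]

```text
clock: 49.13
position: [0.4737, -0.1593, 0.195]
ee_rot: [0.74, 0.672, -0.001, -0.001]
ft_force: [1.1, -0.7, 0.2]
grip_width: 0.0
grasp_force: 0.0
```

Emit:
jog_arm:
  increments:
    - [-0.02,-0.01,-0.004,0,0,0.037,-1]
    - [-0.044,-0.021,-0.004,0,0,0.037,-1]
    - [-0.08,-0.021,-0.004,0,0,0.037,-1]
    - [-0.12,-0.02,-0.004,0,0,0.037,-1]
    - [-0.16,-0.02,-0.004,0,0,0.037,-1]

```text
clock: 49.55
position: [0.4403, -0.3161, 0.1998]
ee_rot: [0.752, 0.659, 0.0, -0.001]
ft_force: [2.1, 0.6, 0.9]
grip_width: -0.0
grasp_force: 0.0
```

Emit:
jog_arm:
  increments:
    - [-0.035,0,0,0,0,0,-1]
    - [-0.07,0,0,0,0,0,-1]
    - [-0.079,0,0,0,0,0,-1]
    - [-0.079,0,0,0,0,0,-1]
    - [-0.079,0,0,0,0,0,-1]

```text
clock: 49.97
position: [0.4297, -0.3934, 0.1993]
ee_rot: [0.753, 0.658, -0.001, -0.001]
ft_force: [0.8, 0.4, 0.2]
grip_width: 0.003
grasp_force: 0.0
```

```bash
python3 -c "
from h import *
plan([(.425,-.393,.09,-7.6),(.515,-.405,.09,-7.6),(.53,-.407,.09,-7.6)])"
```

```text
t 50.0 pos [ 0.4297 -0.3934  0.1993] w 0.003233947313715867
(0.425, -0.393, 0.09, np.float64(-7.6)) -> [-0.0002, -0.0045, 0.1093] [-0.002, -0.001, -0.002] rows 3
(0.515, -0.405, 0.09, np.float64(-7.6)) -> [0.0, 0.0908, 0.0] [0.0, 0.0, 0.0] rows 3
(0.53, -0.407, 0.09, np.float64(-7.6)) -> [0.0, 0.0151, 0.0] [0.0, 0.0, 0.0] rows 1
```

Emit:
jog_arm:
  increments:
    - [0,-0.006,0.03,0,0,0,-1]
    - [0,-0.006,0.06,0,0,0,-1]
    - [0,-0.006,0.09,0,0,0,-1]
    - [0,-0.006,0.108,0,0,0,-1]
    - [0,-0.006,0.108,0,0,0,-1]

```text
clock: 50.38
position: [0.4234, -0.389, 0.0885]
ee_rot: [0.752, 0.66, -0.0, -0.003]
ft_force: [0.3, 0.2, 0.8]
grip_width: 0.006
grasp_force: 0.0
```

Emit:
jog_arm:
  increments:
    - [0,0.006,0,0,0,0,-1]
    - [0,0.014,0,0,0,0,-1]
    - [0,0.022,0,0,0,0,-1]
    - [0,0.03,0,0,0,0,-1]
    - [0,0.038,0,0,0,0,-1]

```text
clock: 50.8
position: [0.4632, -0.3985, 0.0935]
ee_rot: [0.752, 0.659, 0.0, 0.001]
ft_force: [-1.0, 1.0, 0.8]
grip_width: -0.001
grasp_force: 0.7
```

Emit:
jog_arm:
  increments:
    - [0,0.008,0,0,0,0,-1]
    - [0,0.016,0,0,0,0,-1]
    - [0,0.024,0,0,0,0,-1]
    - [0,0.032,0,0,0,0,-1]
    - [0,0.04,0,0,0,0,-1]

```text
clock: 51.22
position: [0.5021, -0.4036, 0.0924]
ee_rot: [0.753, 0.659, -0.0, -0.0]
ft_force: [-0.9, 0.1, -0.2]
grip_width: -0.003
grasp_force: 0.4
```

```bash
cat > k.py <<'E'
from h import *
from workcell import optics
c=optics.camera('top');s=optics.camera('side')
print([(b[0].round(1),b[1]) for b in blobs(c,'red2',8,400)],[(b[0].round(1),b[1]) for b in blobs(s,'red2',8,200)])
cv2.imwrite('pics/k%d.png'%__import__('time').time(),cv2.resize(s['color'][220:340,270:430,::-1],None,fx=4,fy=4))
plan([(.53,-.407,.09,-7.6)])
E
python3 k.py; ls -t pics|head -1
```

```text
[(array([162.6, 249.9]), np.int32(10))] [(array([373.1, 261.6]), np.int32(68))]
t 51.3 pos [ 0.5028 -0.4032  0.0923] w 0.003318233687215299
(0.53, -0.407, 0.09, np.float64(-7.6)) -> [-0.0002, 0.0274, 0.0023] [0.0, 0.0, 0.001] rows 1
k1796019486.png
```

Lever is swinging. Keep pushing slowly, watching the force.

Emit:
jog_arm:
  increments:
    - [0,0.005,0,0,0,0,-1]
    - [0,0.01,0,0,0,0,-1]
    - [0,0.015,0,0,0,0,-1]
    - [0,0.02,0,0,0,0,-1]

```text
clock: 51.65
position: [0.5208, -0.4061, 0.0924]
ee_rot: [0.753, 0.658, -0.0, -0.001]
ft_force: [-20.2, 3.9, 4.7]
grip_width: -0.002
grasp_force: 10.8
```

Emit:
jog_arm:
  increments:
    - [0,0.002,0,0,0,0,-1]
    - [0,0.004,0,0,0,0,-1]
    - [0,0.006,0,0,0,0,-1]

```text
clock: 51.9
position: [0.5212, -0.4065, 0.092]
ee_rot: [0.754, 0.657, -0.002, -0.005]
ft_force: [-34.0, 15.0, 18.5]
grip_width: 0.0
grasp_force: 17.5
```

```bash
python3 k.py; ls -t pics|head -1
```

```text
[] [(array([380. , 263.5]), np.int32(64))]
t 52.0 pos [ 0.521  -0.4065  0.0921] w -0.00020383778339129482
(0.53, -0.407, 0.09, np.float64(-7.6)) -> [0.0007, 0.009, 0.002] [-0.011, -0.004, -0.004] rows 1
k1796019500.png
```

The lever is at its stop. Back off, lift clear and check.

Emit:
jog_arm:
  increments:
    - [0,-0.01,0,0,0,0,-1]
    - [0,-0.03,0,0,0,0,-1]
    - [0,-0.06,0,0,0,0,-1]
    - [0,-0.07,-0.02,0,0,0,-1]
    - [0,-0.07,-0.05,0,0,0,-1]

```text
clock: 52.42
position: [0.4539, -0.397, 0.1409]
ee_rot: [0.754, 0.657, -0.001, -0.003]
ft_force: [0.3, -0.9, 1.0]
grip_width: -0.0
grasp_force: 0.0
```

Emit:
jog_arm:
  increments:
    - [0,0,-0.04,0,0,0,-1]
    - [0,0,-0.08,0,0,0,-1]
    - [0.04,0,-0.09,0,0,0,-1]
    - [0.08,0,-0.09,0,0,0,-1]
    - [0.08,0,-0.09,0,0,0,-1]

```text
clock: 52.83
position: [0.4725, -0.3109, 0.2334]
ee_rot: [0.75, 0.662, 0.002, -0.0]
ft_force: [1.0, 1.0, 0.1]
grip_width: 0.001
grasp_force: 0.0
```

Emit:
jog_arm:
  increments:
    - [0,0,0,0,0,0,-1]
    - [0,0,0,0,0,0,-1]
    - [0,0,0,0,0,0,-1]
    - [0,0,0,0,0,0,-1]

```text
clock: 53.17
position: [0.4677, -0.3198, 0.2325]
ee_rot: [0.753, 0.658, -0.0, 0.0]
ft_force: [0.0, -0.9, 0.6]
grip_width: 0.001
grasp_force: 0.0
```

```bash
python3 - <<'E'
from h import *
from workcell import optics
c=tray();s=optics.camera('side')
k=min(blobs(c,'red2',8,400),key=lambda b:np.hypot(*(b[0]-[446,170])))[0];b=min(blobs(s,'red2',15,200),key=lambda b:np.hypot(*(b[0]-[375,263])))[0]
print(k,b,tri(c,k,s,b))
cv2.imwrite('pics/fin.png',np.vstack([c['color'][100:280,140:540,::-1],s['color'][140:320,170:570,::-1]]))
E
```

```text
tray (array([ 0.55420105, -0.10649036]), (245.42962646484375, 152.4672393798828), -5.402992248535156) tcp [ 0.4677 -0.3197  0.2325] off [-0.0865 -0.2132]Traceback (most recent call last):
  File "<stdin>", line 4, in <module>
ValueError: min() iterable argument is empty
```

```bash
python3 - <<'E'
from h import *
from workcell import optics
c=optics.camera('top');s=optics.camera('side')
for b in blobs(s,'red2',15,200): print(b[0],plane(s,[b[0]],.1225))
for b in blobs(c,'white',150,600): print(b[0].round(),rect(c,b[2],.02)[0].round(3))
for b in blobs(c,'brown',150,600): print('brown',b[0].round(),rect(c,b[2],.02)[0].round(3))
cv2.imwrite('pics/fin.png',np.vstack([c['color'][90:280,140:540,::-1],s['color'][140:330,170:570,::-1]]))
E
```

```text
[379.16923077 262.98461538] [[ 0.54292768 -0.41314145  0.1225    ]]
[355. 106.] [ 0.762 -0.165]
[190. 119.] [0.736 0.318]
[340. 148.] [ 0.639 -0.117]
[339. 162.] [ 0.598 -0.113]
brown [170. 244.] [0.375 0.375]
brown [181. 313.] [0.179 0.345]
```

View pics/fin.png

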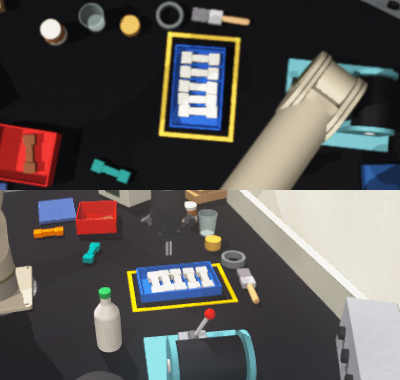

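The final picture shows the tray with five bars squarely inside the frame (200,87), the used bar in the bin (28,155), and the lever leaning away (209,314). All bystanders look unmoved. I am handing in.

```bash
python3 -c "
from workcell import workorder
print(workorder.hand_in())"
```

```text
the job is handed in; nothing more can be done
None
```

I handed the job in at about 53 s, but the hand-in returned no verdict. By the cameras, the used bar is in the bin, all five white bars lie flat side by side in the tray, the tray is within about 10 mm and 1° of the frame, and the lever was pushed to its hard stop (about 0.94 rad, estimated from the knob's travel).

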